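Click a reagent cartridge into its holder

TASK

Pick up the grey reagent cartridge that stands on the worktop, put it upright into the rectangular well of the metal holder and push it down, gently but fully, until the sprung ball in the well's side clicks into its groove and holds it down; then let go. Never press it hard against the holder (stay well under 30 N), and leave the things around as they stand.

Things in the scene. Friction and masses are not known exactly. Their poses are not given: they have to be found in the camera images.
- cartridge_center (a point): centre (47.5 mm above the underside) of the grey upright cartridge, 36 mm (its x) by 24 mm (its y) by 95 mm tall, about 90 g, loose, standing on the worktop. Its foot tapers over the lowest 7 mm to 29 x 19 mm. A groove 4 mm deep runs across each narrow end (+x and -x), 15 to 31 mm above the underside: it fits either way round. Best grasped across the 24 mm, in the upper 30 mm
- holder_mouth (a point): centre of the mouth of the holder's well, level with its flat top, 65 mm above the worktop. The well goes straight down, 38 mm along the holder's x by 26 mm along its y, so the cartridge (x along x, either way round) has 1 mm free on each side; the mouth's edge is square, the cartridge's tapered foot leads it in. z is up
- holder: the holder: fixed metal block 70 mm (x) by 56 mm (y) by 65 mm tall on a foot plate 92 x 60 mm; origin under its centre. Inside the well an insert (rubber stop, sprung plate and side ball together) is set at a different, unmeasured height each time: its stop, two hard rubber pads (20 N per mm) that the underside meets, lies 33 to 57 mm below the mouth, so the cartridge ends up standing out by about 38 to 64 mm
- click_ball (a joint): sprung steel ball (14 mm) in the well's +x wall, centre 20.5 mm above the stop; slides out of the well. 0 = fully out (empty well, or in the groove), 0.002 to 0.0042 m = pushed back by the cartridge's flat end. Spring 6 N at 0 and 1 N more per mm. The foot meets it about 10 to 36 mm below the mouth; pushing past it takes about 5 to 15 N downwards
- seat_plate (a joint): light sprung plate at the bottom of the well: 0 = up; grows as it is pressed down (spring 3.2 N at 0, 0.5 N more per mm); 0.005 m = cartridge has reached the rubber stop. The ball snaps into the groove in the last 3 mm before the stop, and there the force climbs steeply; let go earlier, the cartridge is not held. Held by the ball it stays at about 0.003 to 0.005 m
- bench_timer: bystander, leave alone: white bench timer standing on edge, 21x62x54 mm; origin under its centre
- marker_black: bystander, leave alone: marker pen lying, 13x136x15 mm; origin under its centre
- reagent_a: bystander, leave alone: reagent bottle, white with blue cap, 48 mm across, 105 mm tall; origin under its centre
- reagent_c: bystander, leave alone: reagent bottle, white with red cap, 55 mm across, 125 mm tall; origin under its centre
- cuvette_box: bystander, leave alone: small white lidded box, 54x80x34 mm; origin under its centre
- waste_cup: bystander, leave alone: small clear cup, 36 mm across, 34 mm tall; origin under its centre
- tape_roll: bystander, leave alone: roll of masking tape lying flat, 66 mm across, 18 mm tall; origin under its centre

How it is judged:
On the way, in this order (a step that is already met when the one before it is completed fails the run):
1. the cartridge is lifted clear of the worktop (height (world z) of cartridge_center above 0.0775 m), for 0.1 s.
2. the cartridge stands upright in the mouth of the well, not yet down (horizontal distance between cartridge_center and holder_mouth below 0.005 m and angle between cartridge_center's own z axis and vertical below 0.07 rad and z of cartridge_center in the frame of holder_mouth below 0.045 m), for 0.05 s.
3. the cartridge has been pushed down and the ball has clicked into its groove (horizontal distance between cartridge_center and holder_mouth below 0.005 m and value of joint seat_plate above 0.002 m and value of joint click_ball below 0.0015 m), for 0.2 s.
At the end, for the whole second after the job is handed in: The cartridge stands in the well within 5 mm and 0.07 rad of upright and 0.12 rad of the well's direction, the seat plate under it stays pressed by more than 2 mm, the ball is out in the groove (less than 1.5 mm pushed back), all at rest with nothing touching it (all of step 3 and angle between cartridge_center's own z axis and vertical below 0.07 rad and angle between the x axis of cartridge_center and the x axis of holder_mouth, either way round below 0.12 rad and linear speed of cartridge below 0.02 m/s).
It fails at once if the cartridge is pressed on the holder with more than 30 N (contact force between cartridge and holder above 30 N or contact force between cartridge and insert above 30 N).
It fails at once if a bystander is moved by more than 30 mm (distance of any of bench_timer, marker_black, reagent_a, reagent_c, cuvette_box, waste_cup, tape_roll from where it was at the start of the episode above 0.03 m).
It fails at once if a bystander is knocked over (angle between any of bench_timer, marker_black, reagent_a, reagent_c, cuvette_box, waste_cup, tape_roll's own z axis and vertical above 0.5 rad).
It also fails if it takes over 64 s, if anything falls off the work surface, if the arm or the gripper's body presses on something with over 40 N, if the wrist force passes 120 N, or if a joint passes its speed limit or range.

ROBOT

A 6-joint arm with a two-finger parallel gripper is mounted at the origin on a cart in front of the work surface, level with it; the furniture and walls round the work are solid. World frame = base frame: x ahead of the robot, y to its left, z up, the work surface at z = 0. Lengths are in m, angles in rad, forces in N, time in s.
With the tool pointing down it reaches from about 0.425 to 0.95 m from the base axis. Payload 14.7 kg.
Tool frame: the origin (TCP) lies midway between the tips of the shut fingers; the grasp point (between the pads) lies 19 mm behind it (robot.grasp_offset is the distance from the TCP to the grasp point, in m); y points along the fingers, z is the direction in which the jaws open and shut, and the axes are right-handed (so a half turn about y gives the same grasp; the last joint's range is limited). The gripper opens to 85 mm and grips with 20 to 120 N. Pads are 22 mm wide; open, the fingers measure 114 mm over their backs; the gripper's body (76 mm by 85 mm) begins 54 mm behind the grasp point. The pads swing forward as they close: fully open they stand 13 mm farther back than shut.
Start: joints at [1.291, 0.48, 1.596, -0, 1.065, -0.047], TCP at [0.15, 0.632, 0.231] pointing down, gripper open.
Joint ranges: [-2.75, 2.75], [-0.82, 2.05], [0.23, 2.67], [-1.56, 4.7], [0.09, 2.69], [-2.92, 2.92]. Speed limits (rad/s): [1.89, 1.89, 2.39, 3.01, 3.01, 3.01].

INTERFACE

Orientations are given as [roll, pitch, yaw] about the fixed x, y, z axes, in that order (R = Rz(yaw) Ry(pitch) Rx(roll)).
In Python, from bench import status, viewer, robot, finder gives the robot as it stands.
- The arm moves only by the tool send_rows, never from a script. Its argument "plan" is a list that holds one entry, the list of rows, each a list of 5 numbers: the finger opening in mm, from 0 to 85.4, then the shift along the tool's x, y, z in mm, then the turn about the tool's y in degrees. A call has 1 to 10 rows; each row is the pose to reach, as a shift and turn from the pose commanded when the call began, along the tool's axes at that moment; what a row does not reach only later rows make up. A row lasts 1/8 s, in which the tool goes at most 62.5 mm and 10.7 degrees, less where a joint would pass 70% of its speed; a pose out of reach is approached as far as the arm can. A call with a gripper value outside its range is refused whole. The fingers move at their own pace and stop on an object; "grip_force" is the grip in N (left out, the last holds). Time passes only in rows, so rows that repeat a pose let the fingers close. It gives the time, the measured TCP pose, the force and the opening at its end, in the units of the state.
- status.sense(): the state, without advancing time (a new reading comes with each control period).
- viewer.capture(name): name is "side" or "top" or "wrist"; returns a dict with "pixels" (400x640x3 uint8, red, green, blue), "range_z" (400x640 float32, m along the optical axis (not along the pixel's ray), 0 where there is no reading), "camera_matrix" (3x3 intrinsics, pixels), "origin" and "rotation" of the camera in the world. Camera axes: x right, y up, looking along -z (the intrinsics and any distortion apply to the point x, -y, -z); pixel columns grow to the right and rows downward; lengths in m; the calibration is good to about 2 mm. A picture is of the moment at which its call begins.
- robot.job_done(): hands the job in, once; it reports no verdict.
Trained networks look in a picture, given as the dict that the camera call returned (one of the last four; its "shot" number tells which), for a name from the list of things; names that differ only in an ending like _2 or _b are one class to them, and where a whole thing is asked for, a point or a joint stands for the part that bears it (a point fixed in the world has none). Each returns a list of dicts, best first, with "conf" (0 to 1); they miss things now and then, are a little off and sometimes report something else, mostly with a low value. They report only what shows in the picture. A call takes as long as a camera call.
- finder.find_in(name, picture): "bbox" ([centre column, centre row, width, height] in pixels, round what is visible of it).
- finder.silhouettes(name, picture): "pixels" (400x640 bool, what is visible of it) and "bbox" ([centre column, centre row, width, height] in pixels, round what is visible of it).
- finder.place_of(name, picture): "pixel" ([column, row] in pixels: a listed point, or the origin of a listed thing).
The state is a dict: "time_s": time; "joints": joint angles; "qvel": joint speeds; "joint_torque": joint torques, N m; "tool_pos": TCP position; "ee_rot": TCP orientation; "wrist_force": force on the tool from outside, world axes, zero at the start; "torque": the same for the moment, N m; "grip_width": finger opening in m.
Only numpy, scipy, OpenCV 4.12 (cv2) and the standard library are available. Lean on these libraries where they do the work, as an engineer would, in place of code of your own. Each camera call takes 0.05 s, during which the arm holds its last target.

## Working session

There is one attempt and no reset: what is moved stays moved. The work goes in short steps, Python scripts to look and compute and a tool call to move; the robot and the scene stay as the last step left them, time stands still between calls to the robot, and variables do not carry over. Pictures are saved under pics/ and viewed, and the job is handed in when it is done.

Besides the shell and the picture viewer there is one more tool, called after "Call:" as name(argument=value, ...), one argument or row to a line, values as JSON. send_rows: Moves the arm, as the interface text tells. Its arguments: {"type":"object","properties":{"plan":{"type":"array","items":{"type":"array","items":{"type":"array","items":{"type":"number"}}}},"grip_force":{"type":"number"}},"required":["plan"]}

```bash
mkdir -p pics; ls; cat > h.py <<'E'
import numpy as np,cv2
from bench import status,viewer,robot,finder
def cap(n,f=None):
    d=viewer.capture(n)
    if f: cv2.imwrite('pics/'+f,cv2.cvtColor(d['pixels'],cv2.COLOR_RGB2BGR))
    return d
def cloud(d):
    K=np.array(d['camera_matrix']);z=d['range_z'];v,u=np.mgrid[:z.shape[0],:z.shape[1]]
    x=(u-K[0,2])/K[0,0]*z;y=(v-K[1,2])/K[1,1]*z
    P=np.stack([x,-y,-z],-1)@np.array(d['rotation']).T+np.array(d['origin'])
    P[z<=0]=np.nan
    return P
E
python3 - <<'E'
from h import *
print(status.sense())
for n in ['side','top','wrist']:
    d=cap(n,n+'0.png');print({k:(np.array(v).tolist() if k not in('pixels','range_z') else 0) for k,v in d.items()})
    for t in ['cartridge_center','holder_mouth','holder']:
        print(t,finder.place_of(t,d)[:2],end=' ')
        try: print([ (a['bbox'],a['conf']) for a in finder.silhouettes(t,d)[:2]])
        except Exception as e: print(e)
E
```

```text
pics
{'time_s': 0.0, 'joints': array([ 1.29140023e+00,  4.80824302e-01,  1.59687359e+00,  2.96249479e-05,
        1.06511788e+00, -4.65995787e-02]), 'qvel': array([ 0.00058696,  0.00011533,  0.00070074,  0.00103199, -0.00038861,
        0.00076027]), 'joint_torque': array([ 1.74334295e-04, -9.50641751e+01, -4.30159950e+01,  1.14118534e-04,
        1.27767961e-02,  1.75026280e-04]), 'tool_pos': array([0.14980887, 0.63206998, 0.23067739]), 'ee_rot': array([-1.57201691e+00,  8.28477944e-05, -2.32810937e-01]), 'wrist_force': array([-0.21006574, -0.38231451, -0.4106801 ]), 'torque': array([ 0.0356865 , -0.02693408,  0.00547291]), 'grip_width': 0.08586045968594659}
{'pixels': 0, 'range_z': 0, 'camera_matrix': [[498.15254405716195, 0.0, 321.8390368253133], [0.0, 498.15254405716195, 211.18280470358727], [0.0, 0.0, 1.0]], 'origin': [0.6221919126622351, 0.5403446365798424, 0.9117515197534846], 'rotation': [0.6358160638779888, 0.01440425857139127, 3.0261000362115515], 'shot': 1}
cartridge_center [{'pixel': [281.3, 150.0], 'conf': 0.72}, {'pixel': [354.3, 165.3], 'conf': 0.7}] [([354.2, 166.1, 1
[... 543 characters left out ...]
007042874566181023, -1.6266997808154562], 'shot': 2}
cartridge_center [{'pixel': [386.7, 232.5], 'conf': 0.76}] [([385.9, 237.4, 14.9, 24.3], 0.64)]
holder_mouth [{'pixel': [247.2, 217.6], 'conf': 0.61}] [([250.2, 221.6, 34.9, 38.7], 0.82)]
holder [{'pixel': [254.7, 221.8], 'conf': 0.62}] [([251.8, 222.9, 33.5, 37.3], 0.72)]
{'pixels': 0, 'range_z': 0, 'camera_matrix': [[318.3654653292926, 0.0, 318.78480673497035], [0.0, 318.3654653292926, 200.5810504443483], [0.0, 0.0, 1.0]], 'origin': [0.08423104022205824, 0.6478842136012697, 0.3746293097429686], 'rotation': [-0.26809912018694926, 0.00012645065599770078, 1.3380282690594534], 'shot': 3}
cartridge_center [] []
holder_mouth [] []
holder [] []
```

```bash
cat >> h.py <<'E'
from scipy.spatial.transform import Rotation as Ro
def cloud(d):
    K=np.array(d['camera_matrix']);z=d['range_z'];v,u=np.mgrid[:z.shape[0],:z.shape[1]]
    x=(u-K[0,2])/K[0,0]*z;y=(v-K[1,2])/K[1,1]*z
    P=np.stack([x,-y,-z],-1)@Ro.from_euler('xyz',d['rotation']).as_matrix().T+np.array(d['origin'])
    P[z<=0]=np.nan
    return P
E
python3 - <<'E'
from h import *
for n in ['side','top']:
    d=cap(n);P=cloud(d)
    np.save(n+'.npy',P); np.save(n+'p.npy',d['pixels'])
    for t in ['cartridge_center','holder_mouth','bench_timer','marker_black','reagent_a','reagent_c','cuvette_box','waste_cup','tape_roll']:
        for a in finder.silhouettes(t,d)[:2]:
            Q=P[a['pixels']];Q=Q[~np.isnan(Q[:,0])]
            hi=Q[Q[:,2]>np.percentile(Q[:,2],98)-0.006]
            print(n,t,a['conf'],a['bbox'],np.round(np.median(Q,0),3),'top',np.round(hi.mean(0),3),len(hi),np.round(hi.min(0),3),np.round(hi.max(0),3))
E
```

```text
side cartridge_center 0.88 [355.6, 165.5, 20.3, 33.6] [ 0.471 -0.212  0.064] top [ 0.469 -0.219  0.094] 137 [ 0.45  -0.236  0.091] [ 0.49  -0.204  0.098]
side holder_mouth 0.65 [354.1, 290.1, 47.1, 43.5] [0.526 0.105 0.051] top [0.524 0.092 0.064] 733 [0.486 0.057 0.061] [0.563 0.126 0.068]
side bench_timer 0.79 [289.2, 223.4, 7.1, 34.3] [ 0.636 -0.074  0.051] top [ 0.637 -0.087  0.053] 175 [ 0.628 -0.118  0.05 ] [ 0.647 -0.06   0.057]
side bench_timer 0.5 [352.0, 289.9, 46.6, 45.1] [0.525 0.105 0.052] top [0.524 0.092 0.064] 734 [0.486 0.057 0.061] [0.563 0.126 0.068]
side marker_black 0.7 [345.8, 229.8, 8.7, 53.6] [ 0.511 -0.07   0.011] top [ 0.512 -0.067  0.011] 217 [ 0.496 -0.136  0.009] [ 0.524 -0.005  0.016]
side marker_black 0.37 [351.8, 289.0, 49.9, 46.3] [0.525 0.105 0.051] top [0.524 0.092 0.064] 746 [0.484 0.057 0.061] [0.563 0.126 0.068]
side reagent_a 0.86 [280.3, 137.9, 22.2, 41.3] [ 0.634 -0.308  0.069] top [ 0.634 -0.305  0.106] 85 [ 0.619 -0.332  0.101] [ 0.646 -0.199  0.126]
side reagent_a 0.85 [287.0, 177.2, 26.7, 50.0] [ 0.63  -0.175  0.077] top [ 0.63  -0.19   0.
[... 1944 characters left out ...]
reagent_c 0.7 [368.2, 168.2, 23.6, 32.7] [ 0.613 -0.19   0.093] top [ 0.625 -0.194  0.124] 131 [ 0.611 -0.208  0.12 ] [ 0.641 -0.181  0.129]
top reagent_c 0.62 [420.4, 168.6, 28.9, 25.8] [ 0.619 -0.315  0.077] top [ 0.628 -0.323  0.104] 101 [ 0.616 -0.335  0.1  ] [ 0.64  -0.311  0.108]
top cuvette_box 0.8 [237.2, 154.6, 35.2, 31.0] [0.69  0.119 0.033] top [0.693 0.12  0.034] 595 [0.664 0.08  0.031] [0.722 0.161 0.039]
top waste_cup 0.54 [207.9, 281.6, 17.1, 15.9] [0.388 0.191 0.015] top [0.389 0.193 0.032] 36 [0.37  0.172 0.028] [0.404 0.206 0.035]
top tape_roll 0.58 [322.5, 268.8, 30.2, 30.9] [ 0.399 -0.073  0.017] top [ 0.399 -0.073  0.018] 410 [ 0.367 -0.106  0.015] [ 0.432 -0.041  0.023]
```

View pics/side0.png

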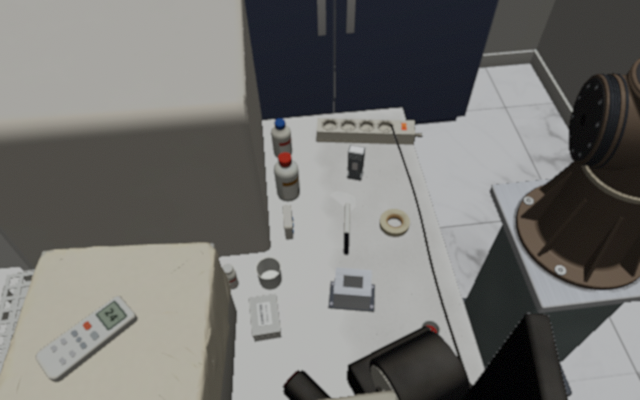

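View pics/top0.png

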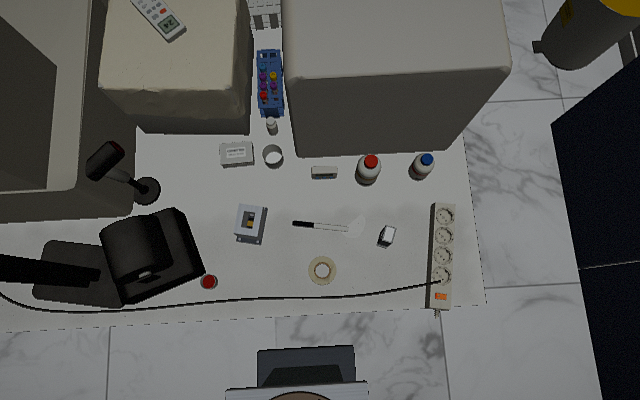

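```bash
cat > m.py <<'E'
from h import *
def rect(P,c,r,zlo,zhi):
    m=(np.hypot(P[...,0]-c[0],P[...,1]-c[1])<r)&(P[...,2]>zlo)&(P[...,2]<zhi)
    q=P[m][:,:2].astype(np.float32)
    (x,y),(w,h),a=cv2.minAreaRect(q*1000)
    return len(q),np.round([x,y,w,h,a],1)
E
python3 - <<'E'
from m import *
for n in ['side','top']:
    P=np.load(n+'.npy')
    print(n,rect(P,(.466,-.221),.04,.088,.102),rect(P,(.522,.09),.06,.058,.072))
im=np.load('topp.npy')
a=cv2.resize(im[190:290,200:300],(400,400),interpolation=2);b=cv2.resize(im[190:290,340:440],(400,400),interpolation=2)
cv2.imwrite('pics/z1.png',cv2.cvtColor(np.hstack([a,b]),4))
E
```

```text
side (154, array([ 469. , -220.8,   27.7,   36.1,   70.4])) (791, array([523.8,  90.7,  58.4,  69.9,  77.8]))
top (191, array([ 463.9, -223. ,   25.2,   36.9,   70. ])) (587, array([519.2,  89.1,  56.3,  70.1,  78.2]))
```

View pics/z1.png

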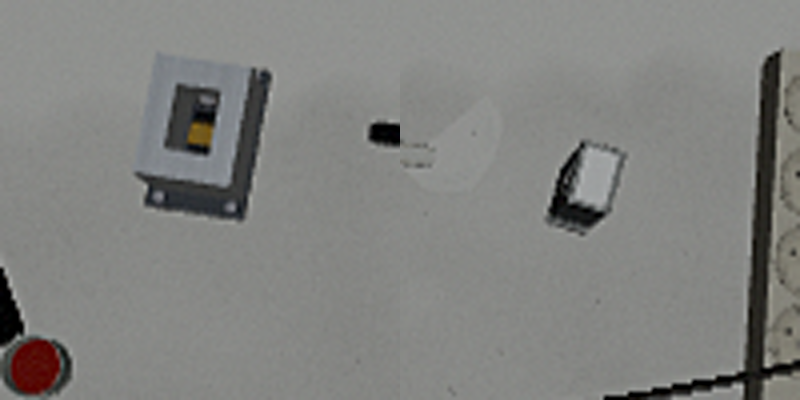

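View pics/wrist0.png

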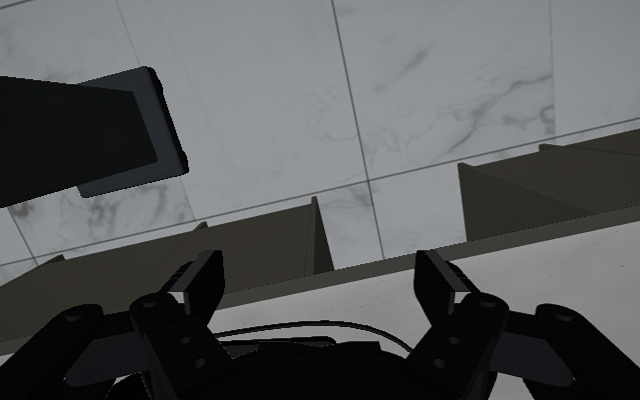

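```bash
python3 - <<'E'
from m import *
P=np.load('top.npy')
for u,v in [(105,160),(90,160),(125,175),(147,190),(150,240),(190,280),(120,230),(208,282),(272,150),(100,270),(50,270)]: print((u,v),np.round(P[v,u],3))
# highest points in region x .3-.75, y -.35..0.45
m=(P[...,0]>.25)&(P[...,0]<.75)&(P[...,1]>-.4)&(P[...,1]<.7)&(P[...,2]>.13)
v,u=np.nonzero(m)
Q=P[m]
H,xe,ye=np.histogram2d(Q[:,0],Q[:,1],bins=[np.arange(.25,.8,.05),np.arange(-.4,.75,.05)])
for i,j in zip(*np.nonzero(H)): 
    s=(Q[:,0]>=xe[i])&(Q[:,0]<xe[i+1])&(Q[:,1]>=ye[j])&(Q[:,1]<ye[j+1]);print(round(xe[i],2),round(ye[j],2),int(H[i,j]),np.round(Q[s,2].max(),2),end='; ')
E
```

```text
(105, 160) [0.616 0.333 0.243]
(90, 160) [0.617 0.361 0.244]
(125, 175) [0.616 0.338 0.142]
(147, 190) [0.615 0.338 0.018]
(150, 240) [0.466 0.266 0.18 ]
(190, 280) [0.394 0.234 0.011]
(120, 230) [0.487 0.32  0.194]
(208, 282) [0.387 0.191 0.015]
(272, 150) [0.702 0.033 0.012]
(100, 270) [0.412 0.36  0.184]
(50, 270) [0.4   0.362 0.341]
0.35 0.25 94 0.16; 0.35 0.3 176 0.19; 0.35 0.35 654 0.45; 0.35 0.45 369 0.31; 0.4 0.2 172 0.18; 0.4 0.25 797 0.2; 0.4 0.3 534 0.2; 0.4 0.35 925 0.46; 0.4 0.45 177 0.31; 0.45 0.2 33 0.16; 0.45 0.25 779 0.2; 0.45 0.3 598 0.2; 0.45 0.35 128 0.19; 0.5 0.25 249 0.19; 0.5 0.3 83 0.2; 0.55 0.3 56 0.24; 0.55 0.35 1546 0.27; 0.55 0.4 2401 0.4; 0.55 0.45 737 0.35; 0.55 0.5 387 0.28; 0.55 0.55 131 0.21; 0.55 0.6 2 0.14; 0.6 0.3 785 0.25; 0.6 0.35 876 0.27; 0.6 0.4 1783 0.41; 0.65 -0.4 1918 0.42; 0.65 -0.35 2236 0.42; 0.65 -0.3 2252 0.42; 0.65 -0.25 2250 0.42; 0.65 -0.2 2256 0.42; 0.65 -0.15 2265 0.42; 0.65 -0.1 2266 0.42; 0.65 -0.05 1074 0.42; 0.65 0.3 24 0.25; 0.65 0.35 978 0.27; 0.65 0.4 1804 0.41; 0.7 -0.4 652 0.42; 0.7 -0.35 870 0.42; 0.7 -0.3 862 0.42; 0.7 -0.25 868 0.42; 0.7 -0.2 871 0.42; 0.7 -0.15 875 0.42; 0.7 -0.1 869 0.42; 0.7 -0.05 422 0.42; 0.7 0.05 110 0.25; 0.7 0.1 595 0.25; 0.7 0.15 270 0.25; 0.7 0.2 9 0.21; 0.7 0.35 1161 0.27; 0.7 0.4 1823 0.42;
```

```bash
python3 - <<'E'
from m import *
a=np.load('topp.npy')[130:330,0:260];b=np.load('sidep.npy')[250:400,270:600]
cv2.imwrite('pics/z2.png',cv2.cvtColor(cv2.convertScaleAbs(cv2.resize(a,None,fx=3,fy=3),alpha=2),4))
cv2.imwrite('pics/z3.png',cv2.cvtColor(cv2.convertScaleAbs(cv2.resize(b,None,fx=2.4,fy=2.4),alpha=2),4))
P=np.load('top.npy')
for v in range(180,310,12): print(v,[f"{P[v,u,0]:.2f},{P[v,u,1]:.2f},{P[v,u,2]:.2f}" for u in range(0,220,20)])
E
```

```text
180 ['0.55,0.46,0.34', '0.55,0.43,0.34', '0.57,0.42,0.29', '0.57,0.40,0.27', '0.57,0.37,0.26', '0.60,0.37,0.18', '0.60,0.35,0.15', '0.64,0.36,0.01', '0.64,0.31,-0.00', '0.64,0.26,0.00', '0.64,0.21,0.00']
192 ['0.55,0.51,0.27', '0.55,0.47,0.27', '0.55,0.44,0.26', '0.55,0.41,0.26', '0.56,0.38,0.24', '0.57,0.37,0.18', '0.59,0.37,0.09', '0.61,0.36,0.02', '0.61,0.31,0.00', '0.61,0.26,-0.00', '0.61,0.22,-0.00']
204 ['0.55,0.56,0.20', '0.55,0.52,0.19', '0.55,0.49,0.18', '0.55,0.45,0.17', '0.55,0.42,0.16', '0.55,0.39,0.15', '0.57,0.37,0.08', '0.58,0.36,0.00', '0.58,0.31,-0.00', '0.58,0.26,-0.00', '0.58,0.22,-0.01']
216 ['0.55,0.63,0.09', '0.55,0.59,0.09', '0.55,0.56,0.07', '0.55,0.52,0.06', '0.55,0.48,0.05', '0.55,0.44,0.04', '0.55,0.40,0.03', '0.52,0.29,0.18', '0.53,0.28,0.09', '0.54,0.24,0.06', '0.55,0.21,-0.00']
228 ['0.54,0.70,-0.00', '0.54,0.65,-0.00', '0.54,0.60,0.00', '0.54,0.55,-0.00', '0.53,0.50,0.00', '0.53,0.46,0.00', '0.49,0.32,0.19', '0.49,0.28,0.19', '0.50,0.26,0.14', '0.50,0.24,0.08', '0.52,0.22,-0.00']
240 ['0.52,0.69,-0.00', '0.51,0.64,0.00', '0.51,0.60,0.00', '0.51,0.55,-0.
[... 458 characters left out ...]
.32,0.19', '0.42,0.28,0.19', '0.42,0.25,0.16', '0.42,0.23,0.09', '0.43,0.20,0.04']
276 ['0.40,0.46,0.31', '0.40,0.46,0.26', '0.40,0.46,0.21', '0.39,0.36,0.31', '0.40,0.36,0.25', '0.42,0.44,0.01', '0.40,0.32,0.19', '0.40,0.29,0.15', '0.40,0.27,0.10', '0.40,0.23,0.09', '0.40,0.21,0.01']
288 ['0.40,0.68,0.00', '0.40,0.63,-0.00', '0.40,0.58,0.01', '0.39,0.53,0.01', '0.39,0.49,0.01', '0.39,0.44,0.01', '0.38,0.36,0.08', '0.38,0.31,0.11', '0.38,0.28,0.07', '0.38,0.26,-0.00', '0.38,0.21,-0.00']
300 ['0.37,0.68,-0.00', '0.37,0.63,-0.00', '0.37,0.59,-0.00', '0.37,0.53,0.01', '0.36,0.49,0.01', '0.36,0.44,0.01', '0.36,0.37,0.06', '0.35,0.34,0.03', '0.35,0.31,-0.00', '0.35,0.26,-0.00', '0.35,0.21,-0.00']
```

View pics/z2.png

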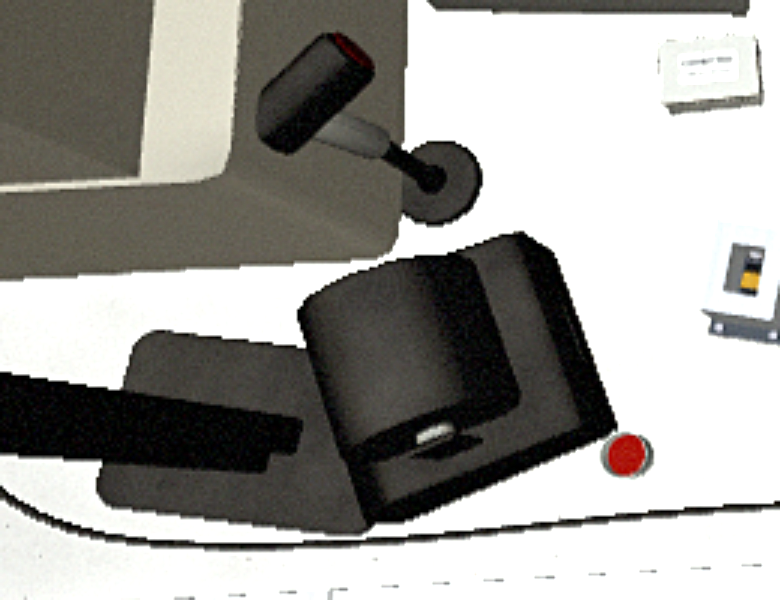

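View pics/z3.png

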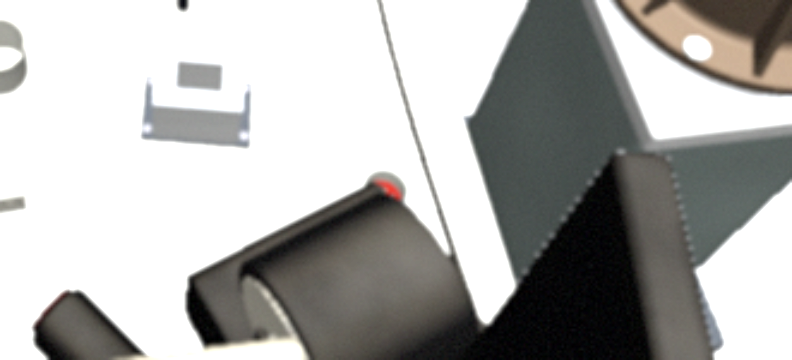

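```bash
python3 - <<'E'
from m import *
P=np.load('side.npy')
for v in range(320,400,8): print(v,[f"{P[v,u,0]:.2f},{P[v,u,1]:.2f},{P[v,u,2]:.2f}" for u in range(340,600,20)])
for n in ['side','top']:
    P=np.load(n+'.npy')
    m=(P[...,0]>.2)&(P[...,0]<.52)&(P[...,1]>.3)&(P[...,1]<.75)&(P[...,2]>.21)
    Q=P[m]; print(n,len(Q),Q.min(0),Q.max(0))
    for z in np.arange(.2,.95,.05):
        s=Q[(Q[:,2]>=z)&(Q[:,2]<z+.05)]
        if len(s): print(round(z,2),len(s),s.min(0).round(3),s.max(0).round(3))
E
```

```text
320 ['0.55,0.14,-0.00', '0.51,0.14,0.00', '0.48,0.15,0.00', '0.44,0.15,0.00', '0.40,0.16,-0.00', '0.36,0.16,-0.00', '0.32,0.17,0.00', 'nan,nan,nan', '0.11,0.05,-0.31', '0.42,0.36,0.46', '0.40,0.37,0.47', '0.03,0.12,-0.18', '-0.02,0.12,-0.20']
328 ['0.55,0.15,-0.00', '0.52,0.16,-0.00', '0.48,0.16,0.00', '0.44,0.17,-0.00', '0.42,0.21,0.08', '0.36,0.18,-0.00', '0.33,0.18,0.00', '0.11,0.00,-0.47', '0.11,0.06,-0.33', '0.42,0.37,0.46', '0.41,0.38,0.47', '0.01,0.12,-0.24', '-0.05,0.12,-0.26']
336 ['0.56,0.17,0.00', '0.52,0.17,-0.00', '0.48,0.18,0.00', '0.44,0.18,0.00', '0.45,0.26,0.17', '0.42,0.26,0.19', '0.33,0.20,0.00', '0.11,0.02,-0.49', '0.11,0.08,-0.35', '0.42,0.38,0.45', '0.41,0.39,0.48', '-0.01,0.12,-0.29', '-0.07,0.12,-0.30']
344 ['0.56,0.19,-0.00', '0.52,0.19,-0.00', '0.48,0.20,0.00', '0.48,0.26,0.16', '0.45,0.27,0.19', '0.42,0.28,0.19', '0.33,0.21,-0.00', '0.11,0.04,-0.51', '0.11,0.10,-0.37', '0.42,0.38,0.45', '0.41,0.39,0.47', '-0.04,0.12,-0.35', '-0.10,0.12,-0.38']
352 ['0.56,0.20,-0.00', '0.52,0.21,-0.00', '0.50,0.24,0.09', '0.48,0.28,0.18', '0.46,0.29,0.19', '0.43,0.29,0.19', 
[... 1386 characters left out ...]
185] [0.43028005 0.44166612 0.47706259]
0.2 57 [0.416 0.362 0.21 ] [0.419 0.375 0.249]
0.25 191 [0.416 0.362 0.251] [0.422 0.39  0.3  ]
0.3 405 [0.415 0.361 0.3  ] [0.425 0.404 0.35 ]
0.35 712 [0.416 0.361 0.35 ] [0.427 0.418 0.4  ]
0.4 1186 [0.415 0.361 0.4  ] [0.429 0.431 0.45 ]
0.45 3020 [0.394 0.361 0.45 ] [0.43  0.442 0.477]
top 1796 [0.38997132 0.35732715 0.21022525] [0.41448004 0.46883526 0.4586405 ]
0.2 275 [0.39  0.358 0.21 ] [0.414 0.469 0.25 ]
0.25 397 [0.39  0.358 0.25 ] [0.414 0.467 0.3  ]
0.3 312 [0.391 0.358 0.3  ] [0.414 0.465 0.35 ]
0.35 338 [0.39  0.358 0.35 ] [0.414 0.367 0.4  ]
0.4 421 [0.391 0.357 0.4  ] [0.414 0.366 0.45 ]
0.45 53 [0.394 0.358 0.45 ] [0.414 0.363 0.459]
```

```bash
cat >> h.py <<'E'
def rows(pts,pose=None):
    s=status.sense(); p=np.array(s['tool_pos']); R=Ro.from_euler('xyz',s['ee_rot']).as_matrix()
    for q in pts: print(np.round(R.T@(np.array(q)-p)*1000).astype(int).tolist())
E
python3 - <<'E'
from h import *
R=.45
pts=[[.148,.58,.26],[.147,.53,.29],[.146,.48,.30]]
for a in list(np.arange(71,-26,-6.4)): pts.append([R*np.cos(np.radians(a)),R*np.sin(np.radians(a)),.30])
print(np.round(pts,3)[:,:2].tolist());rows(pts)
E
```

```text
[[0.148, 0.58], [0.147, 0.53], [0.146, 0.48], [0.147, 0.425], [0.193, 0.407], [0.237, 0.382], [0.278, 0.354], [0.316, 0.32], [0.35, 0.283], [0.379, 0.242], [0.404, 0.199], [0.423, 0.152], [0.438, 0.104], [0.447, 0.055], [0.45, 0.005], [0.448, -0.045], [0.44, -0.095], [0.426, -0.144], [0.408, -0.19]]
[10, -29, -51]
[21, -59, -100]
[31, -69, -149]
[44, -69, -202]
[94, -69, -210]
[143, -69, -223]
[189, -69, -242]
[234, -69, -265]
[275, -69, -294]
[313, -69, -327]
[347, -69, -364]
[377, -69, -404]
[402, -69, -448]
[422, -69, -494]
[437, -69, -542]
[446, -69, -591]
[450, -69, -641]
[448, -69, -691]
[441, -69, -741]
```

Call:
send_rows(
  plan=[
    [[85, 10, -29, -51, 0], [85, 21, -59, -100, 0], [85, 31, -69, -149, 0], [85, 44, -69, -202, 0], [85, 94, -69, -210, 0], [85, 94, -69, -210, 0]],
  ],
)

```text
time_s: 2.8
tool_pos: [0.195, 0.4053, 0.3008]
ee_rot: [-1.57, -0.001, -0.236]
wrist_force: [-0.6, -0.0, 0.1]
grip_width: 0.0847
```

Call:
send_rows(
  plan=[
    [[85, 49, 0, -13, 0], [85, 95, 0, -32, 0], [85, 140, 0, -55, 0], [85, 181, 0, -84, 0], [85, 219, 0, -117, 0], [85, 253, 0, -154, 0], [85, 283, 0, -194, 0], [85, 308, 0, -238, 0], [85, 328, 0, -284, 0], [85, 328, 0, -284, 0]],
  ],
)

```text
time_s: 4.05
tool_pos: [0.4472, 0.0523, 0.3003]
ee_rot: [-1.571, -0.0, -0.237]
wrist_force: [-0.5, 1.3, -0.5]
grip_width: 0.0853
```

```bash
python3 - <<'E'
from m import *
d=cap('wrist','w1.png');P=cloud(d);np.save('w1.npy',P)
print(finder.place_of('holder_mouth',d)[:2],rect(P,(.522,.09),.06,.058,.072))
d=cap('top','t1.png');P=cloud(d);np.save('top1.npy',P)
print(rect(P,(.522,.09),.06,.058,.072))
E
```

```text
[{'pixel': [362.3, 220.2], 'conf': 0.83}] (1917, array([520.8,  90.1,  56.1,  71.1,  78. ]))
(0, array([0., 0., 0., 0., 0.]))
```

View pics/w1.png

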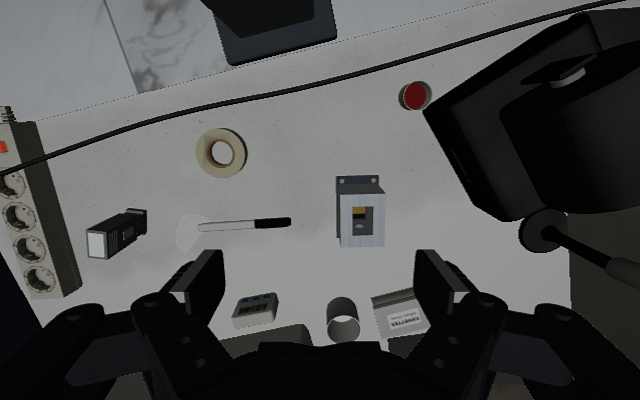

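Call:
send_rows(
  plan=[
    [[85, 12, 0, -50, 0], [85, 23, 5, -100, 2], [85, 34, 20, -150, 4], [85, 45, 35, -200, 6.5], [85, 52, 50, -247, 6.5], [85, 52, 50, -247, 6.5], [85, 52, 50, -247, 6.5]],
  ],
)

```text
time_s: 5.08
tool_pos: [0.4405, -0.1967, 0.2503]
ee_rot: [-1.57, 0.0, -0.345]
wrist_force: [0.4, 0.8, -0.4]
grip_width: 0.0849
```

```bash
python3 - <<'E'
from m import *
d=cap('wrist','w2.png');P=cloud(d);np.save('w2.npy',P)
s=status.sense();print(s['tool_pos'],s['ee_rot'])
print(finder.place_of('cartridge_center',d)[:2],rect(P,(.466,-.221),.04,.088,.102))
q=P[(np.hypot(P[...,0]-.466,P[...,1]+.221)<.04)&(P[...,2]>.085)]
print(np.median(q[:,2]))
E
```

```text
[ 0.44067289 -0.19647153  0.25049161] [-1.57048628e+00 -5.40965579e-05 -3.44742605e-01]
[{'pixel': [305.6, 201.1], 'conf': 0.84}] (909, array([ 464.9, -221.9,   24.6,   36.4,   68. ]))
0.09650413497355739
```

View pics/w2.png

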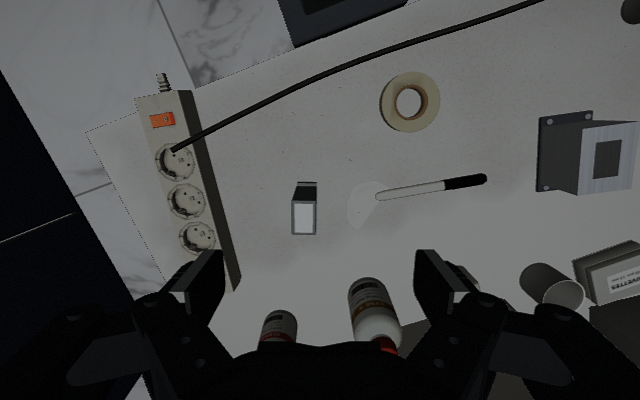

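```bash
python3 - <<'E'
from m import *
P=np.load('w2.npy')
im=cv2.imread('pics/w2.png')
m=(np.hypot(P[...,0]-.465,P[...,1]+.222)<.04)&(P[...,2]>.09)&(P[...,2]<.1)
v,u=np.nonzero(m)
# row-wise edges: left/right world coords
L=[];Rr=[]
for r in range(v.min()+3,v.max()-2):
    c=u[v==r]; L.append([r,c.min()]);Rr.append([r,c.max()])
for E in (L,Rr):
    E=np.array(E); pts=P[E[:,0],E[:,1],:2]; k=cv2.fitLine(pts.astype(np.float32),cv2.DIST_HUBER,0,.001,.001).ravel();print(E[0],E[-1],np.degrees(np.arctan2(k[1],k[0]))%180,k[2:])
cv2.imwrite('pics/z4.png',cv2.resize(im[160:260,250:370],None,fx=6,fy=6,interpolation=cv2.INTER_CUBIC))
rows([[.465,-.222,.18]])
E
```

```text
[202 291] [231 292] 158.39354 [ 0.45811197 -0.23228349]
[202 315] [231 315] 159.60147 [ 0.46600503 -0.20987831]
[31, 71, -16]
```

View pics/z4.png

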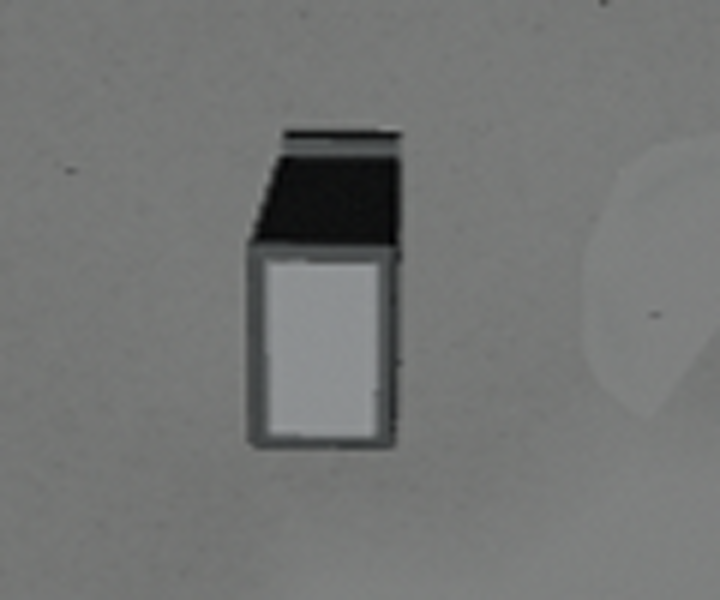

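Call:
send_rows(
  plan=[
    [[85, 15, 20, -8, 1], [85, 31, 60, -16, 1], [85, 31, 100, -16, 1], [85, 31, 140, -16, 1], [85, 31, 170, -16, 1], [85, 31, 188, -16, 1], [85, 31, 188, -16, 1]],
  ],
)

```text
time_s: 6.05
tool_pos: [0.4638, -0.222, 0.0616]
ee_rot: [-1.57, 0.002, -0.362]
wrist_force: [0.1, -0.2, 0.0]
grip_width: 0.0848
```

Call:
send_rows(
  plan=[
    [[50, 0, 0, 0, 0], [35, 0, 0, 0, 0], [28, 0, 0, 0, 0], [15, 0, 0, 0, 0], [15, 0, 0, 0, 0], [15, 0, 0, 0, 0], [15, 0, 0, 0, 0]],
  ],
  grip_force=40,
)

```text
time_s: 6.92
tool_pos: [0.4642, -0.2236, 0.0627]
ee_rot: [-1.571, -0.001, -0.364]
wrist_force: [0.1, 0.5, 7.7]
grip_width: 0.0235
```

```bash
python3 - <<'E'
from m import *
d=cap('wrist','w3.png');P=cloud(d)
s=status.sense();print(s)
E
```

```text
{'time_s': 6.975, 'joints': array([-5.07842877e-01,  5.40347504e-01,  2.04546120e+00,  9.23410240e-05,
        5.55072319e-01, -1.71480979e+00]), 'qvel': array([-3.72696537e-05,  6.29695645e-04,  1.53692488e-03, -8.30464733e-04,
       -1.68107610e-03,  1.81639555e-03]), 'joint_torque': array([-5.35434633e-01, -7.80399013e+01, -2.29273438e+01, -2.00676550e-01,
       -3.30103850e-01,  2.10059923e-03]), 'tool_pos': array([ 0.46420121, -0.22364493,  0.06272264]), 'ee_rot': array([-1.57085024e+00, -7.11254029e-04, -3.63907858e-01]), 'wrist_force': array([-0.1114081 ,  1.94863348,  7.83379727]), 'torque': array([0.23722362, 0.07197703, 0.02646557]), 'grip_width': 0.02353091855936745}
```

View pics/w3.png

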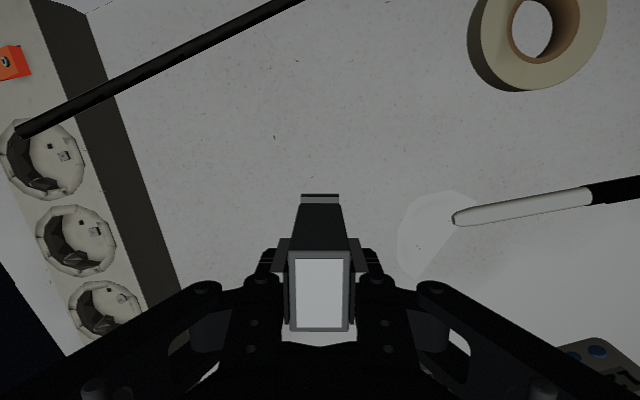

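Call:
send_rows(
  plan=[
    [[15, 0, -20, 0, 0], [15, 0, -50, 0, 0], [15, 0, -90, 0, 0], [15, 0, -130, 0, 0], [15, 0, -155, 0, 0], [15, 0, -155, 0, 0]],
  ],
  grip_force=60,
)

```text
time_s: 7.72
tool_pos: [0.4648, -0.224, 0.219]
ee_rot: [-1.571, -0.003, -0.364]
wrist_force: [0.4, 0.0, -1.5]
grip_width: 0.023
```

```bash
python3 - <<'E'
from m import *
s=status.sense();print(s['tool_pos'],s['ee_rot'],s['wrist_force'],s['grip_width'])
rows([[.521,.09,.218]])
d=cap('wrist','w4.png')
print(finder.place_of('cartridge_center',d)[:1])
E
```

```text
[ 0.46479597 -0.22403756  0.21903586] [-1.57131936 -0.00345108 -0.36381224] [ 0.44477437  0.02347081 -1.46670499] 0.02295868828479367
[-59, 1, 313]
[{'pixel': [315.8, 244.6], 'conf': 0.88}]
```

View pics/w4.png

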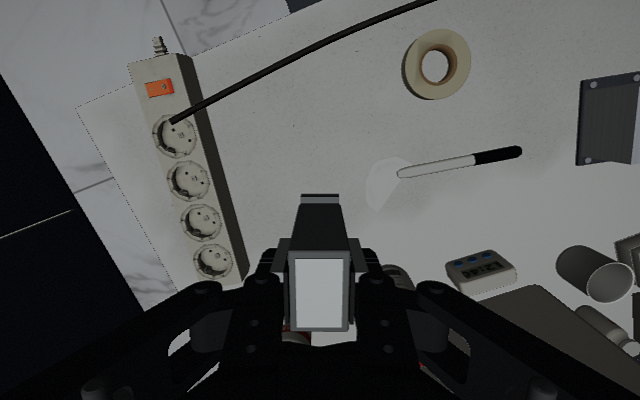

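Call:
send_rows(
  plan=[
    [[15, -10, 0, 50, -2], [15, -20, 0, 100, -4], [15, -30, 0, 160, -6], [15, -40, 0, 210, -8], [15, -50, 0, 260, -8.8], [15, -56, 0, 300, -8.8], [15, -59, 0, 313, -8.8], [15, -59, 0, 313, -8.8], [15, -59, 0, 313, -8.8]],
  ],
)

```text
time_s: 8.95
tool_pos: [0.5197, 0.089, 0.2168]
ee_rot: [-1.571, 0.001, -0.211]
wrist_force: [-0.3, -0.5, -1.1]
grip_width: 0.0232
```

```bash
python3 - <<'E'
from m import *
s=status.sense();print(s['tool_pos'],s['ee_rot'],s['wrist_force'],s['grip_width'])
for n in ['wrist','top','side']:
    d=cap(n,n+'5.png');P=cloud(d);np.save(n+'5.npy',P)
    print(n,rect(P,(.521,.09),.055,.058,.072),rect(P,(.521,.09),.06,.238,.262))
E
cd pics; python3 -c "
import cv2
cv2.imwrite('z5.png',cv2.convertScaleAbs(cv2.resize(cv2.imread('wrist5.png')[140:340,220:420],None,fx=3,fy=3,interpolation=2),alpha=1.6))
a=cv2.resize(cv2.imread('side5.png')[200:330,290:420],(400,400),interpolation=2);b=cv2.resize(cv2.imread('top5.png')[150:250,200:300],(400,400),interpolation=2)
cv2.imwrite('z6.png',cv2.hconcat([a,b]))"
```

```text
[0.51968957 0.08898484 0.21680238] [-1.57141266e+00  9.59359643e-04 -2.10720645e-01] [-0.33809855 -0.54024644 -1.08075701] 0.02321517193910151
wrist (2363, array([520.4,  90.4,  56.2,  69.7,  77.9])) (7800, array([519.1,  86.2,  71.5,  37. ,  77.7]))
top (243, array([513.3,  71.2,  66.5,  32.6,   1.7])) (1, array([499.8,  57.6,   0. ,   0. ,   0. ]))
side (793, array([523.7,  90.8,  58.6,  70. ,  77.8])) (52, array([523.4,  92.3,  28.2,  34.1,  81.7]))
```

View pics/z5.png

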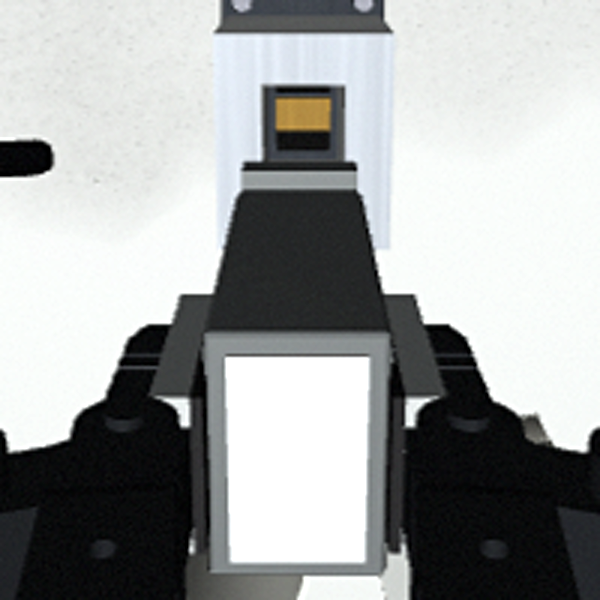

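View pics/z6.png

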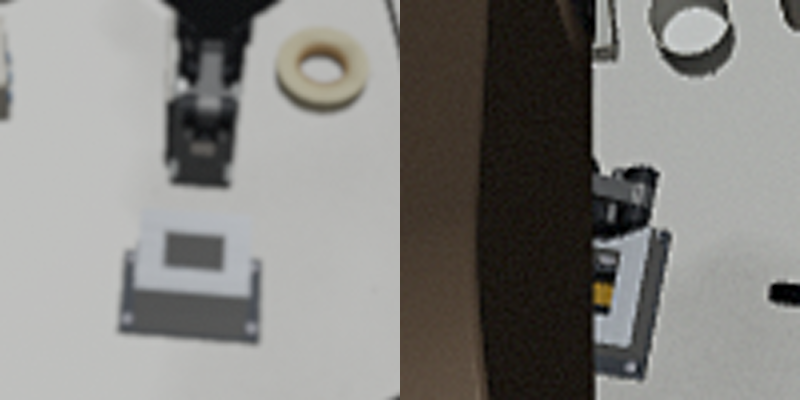

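```bash
cat > rel.py <<'E'
from m import *
def rel(P,im=None,ztop=None):
    s=status.sense();p=np.array(s['tool_pos']);R=Ro.from_euler('xyz',s['ee_rot']).as_matrix()
    T=(P-p)@R*1000   # tool coords
    # cartridge top
    m=(abs(T[...,0])<30)&(abs(T[...,2])<14)&(T[...,1]<-22)&(T[...,1]>-45)
    q=T[m]; t=np.median(q[:,1]); 
    q=T[m&(abs(T[...,1]-t)<3)]
    print('cart top y',t,'x',np.percentile(q[:,0],[.5,99.5]).round(1),'z',np.percentile(q[:,2],[.5,99.5]).round(1),len(q),cv2.minAreaRect(q[:,[0,2]].astype(np.float32)))
    # -x face
    f=T[(T[...,0]<-5)&(T[...,0]>-25)&(abs(T[...,2])<14)&(T[...,1]>t+5)&(T[...,1]<t+95)]
    for a in range(5,95,10):
        g=f[(f[:,1]>t+a)&(f[:,1]<t+a+10)]
        if len(g): print(' face',a,'x',np.median(g[:,0]).round(1),'z',np.percentile(g[:,2],[1,99]).round(1),len(g))
    return T,t
E
python3 - <<'E'
from rel import *
P=np.load('wrist5.npy'); T,t=rel(P)
m=(abs(P[...,2]-.065)<.006)&(np.hypot(P[...,0]-.521,P[...,1]-.09)<.055)
q=T[m][:,[0,2]].astype(np.float32); print('holder in tool x,z',cv2.minAreaRect(q), np.median(P[m][:,2]))
# mouth: non-top pixels inside
v,u=np.nonzero(m)
for r in range(166,194,3):
    c=u[v==r]; g=np.where(np.diff(c)>5)[0]
    print(r,[(int(c[i]),int(c[i+1]),T[r,c[i]][[0,2]].round(1).tolist(),T[r,c[i+1]][[0,2]].round(1).tolist()) for i in g], T[r,c[0]][[0,2]].round(1),T[r,c[-1]][[0,2]].round(1))
E
```

```text
cart top y -33.01940822488045 x [-18.4  17.6] z [-12.7  12.6] 5192 ((-0.31577491760253906, -0.08720970153808594), (27.87114906311035, 37.04425048828125), 89.80276489257812)
 face 5 x -18.0 z [-13.7  13.8] 611
 face 15 x -18.1 z [-13.8  13.8] 477
 face 25 x -18.1 z [-12.   13.2] 372
 face 35 x -18.1 z [-11.8  11.3] 308
 face 45 x -18.1 z [-11.7  11.5] 250
 face 55 x -18.1 z [-11.6  11.4] 167
 face 75 x -16.1 z [-11.9  11.7] 385
 face 85 x -18.2 z [-11.3  11.7] 41
holder in tool x,z ((0.100830078125, 1.4458026885986328), (56.207767486572266, 69.71085357666016), 89.98521423339844) 0.06568724242996882
166 [] [-20.5 -26.1] [-20.5  28.7]
169 [(306, 335, [-17.6, -12.2], [-17.6, 14.9])] [-17.6 -26.2] [-17.7  28.8]
172 [(306, 335, [-14.7, -12.3], [-14.6, 14.9])] [-14.6 -26.4] [-15.   28.8]
175 [(306, 335, [-12.1, -12.3], [-11.8, 15.0])] [-11.9 -26.4] [-11.9  29. ]
178 [(306, 334, [-9.2, -12.3], [-7.8, 14.3])] [ -9.1 -26.4] [-9.2 29. ]
181 [(307, 335, [-5.2, -11.6], [-6.4, 14.9])] [ -6.  -26.6] [-6.3 29.1]
184 [(307, 334, [-2.1, -11.6], [-2.2, 14.3])] [ -3.4 -26.5] [-3.5 29.2]
187 [(307, 334, [0.6, -11.6], [0.6, 14.3])] [ -0.8 -25.5] [-0.5 29.2]
190 [(307, 334, [3.4, -11.6], [3.3, 14.3])] [  2.4 -25.7] [ 2.9 29.5]
193 [(307, 334, [6.3, -11.6], [6.3, 14.4])] [  5.5 -25.8] [ 5.1 28.4]
```

Call:
send_rows(
  plan=[
    [[15, 0.4, 20, 1.5, 0], [15, 0.4, 45, 1.5, 0], [15, 0.4, 65, 1.5, 0], [15, 0.4, 80, 1.5, 0], [15, 0.4, 80, 1.5, 0], [15, 0.4, 80, 1.5, 0]],
  ],
)

```text
time_s: 9.85
tool_pos: [0.5212, 0.0913, 0.1379]
ee_rot: [-1.571, -0.001, -0.21]
wrist_force: [-0.2, -0.4, -1.1]
grip_width: 0.0233
```

```bash
python3 - <<'E'
from rel import *
s=status.sense();print(s['tool_pos'],s['ee_rot'],s['wrist_force'],s['grip_width'])
d=cap('wrist','w6.png');P=cloud(d); T,t=rel(P)
m=(abs(P[...,2]-.065)<.006)&(np.hypot(P[...,0]-.521,P[...,1]-.09)<.055)&((abs(T[...,0])>20)|(abs(T[...,2])>14))
q=T[m][:,[0,2]].astype(np.float32); print('holder in tool x,z',cv2.minAreaRect(q), np.median(P[m][:,2]))
v,u=np.nonzero(m)
for r in range(v.min(),v.max(),4):
    c=u[v==r]; g=np.where(np.diff(c)>5)[0]
    print(r,[(int(c[i]),int(c[i+1]),T[r,c[i]][[0,2]].round(1).tolist(),T[r,c[i+1]][[0,2]].round(1).tolist()) for i in g], T[r,c[0]][[0,2]].round(1),T[r,c[-1]][[0,2]].round(1))
cap('side','s6.png')
im=cv2.imread('pics/w6.png');cv2.imwrite('pics/z7.png',cv2.convertScaleAbs(cv2.resize(im[140:340,220:420],None,fx=3,fy=3,interpolation=2),alpha=1.6))
im=cv2.imread('pics/s6.png');cv2.imwrite('pics/z8.png',cv2.resize(im[200:330,290:420],None,fx=4,fy=4,interpolation=2))
E
```

```text
[0.52124408 0.09133938 0.13787546] [-1.57056469e+00 -6.83862792e-04 -2.10286465e-01] [-0.16046125 -0.43886794 -1.07623136] 0.023274094980719147
cart top y -33.259772149238565 x [-18.2  17.9] z [-12.5  12.5] 5195 ((0.1865711212158203, 0.052664756774902344), (37.47172164916992, 27.988025665283203), 0.2789382338523865)
 face 5 x -17.9 z [-13.7  13.7] 605
 face 15 x -17.8 z [-13.8  13.7] 481
 face 25 x -17.9 z [-11.9  13.5] 371
 face 35 x -17.9 z [-11.8  11.4] 305
 face 45 x -17.9 z [-11.7  11.3] 257
 face 55 x -17.9 z [-11.6  11.3] 167
 face 75 x -16.0 z [-11.9  11.7] 384
 face 85 x -18.0 z [-11.3  11.7] 40
holder in tool x,z ((-8.112127304077148, -1.2264633178710938), (55.414581298828125, 56.11127471923828), 0.07723535597324371) 0.06568499530895135
161 [] [-35.6 -28.6] [-35.5  25.6]
165 [] [-33.6 -28.7] [-33.6  26.4]
169 [] [-30.9 -28.7] [-30.8  26.5]
173 [] [-27.8 -29.1] [-28.1  26.6]
177 [] [-25.2 -29. ] [-25.2  26.7]
181 [] [-22.4 -29.2] [-22.1  26.3]
185 [(299, 340, [-18.8, -14.2], [-19.6, 14.4])] [-19.6 -29.2] [-19.3  26.3]
189 [(299, 340, [-16.0, -14.2], [-16.7, 14.5])] [-17.  -2
[... 180 characters left out ...]
, 340, [-7.7, -14.3], [-8.5, 14.5])] [ -8. -29.] [-8.3 26.4]
205 [(298, 340, [-5.1, -15.0], [-5.1, 14.7])] [ -4.9 -29.2] [-5.3 26.6]
209 [(297, 341, [-2.3, -15.7], [-2.2, 15.4])] [ -2.2 -29.1] [-2.1 26.8]
213 [(296, 342, [0.7, -16.4], [0.8, 16.2])] [  0.6 -29.2] [ 0.8 26.2]
217 [(295, 343, [3.4, -17.2], [3.6, 16.9])] [  3.8 -28.7] [ 3.6 26.2]
221 [(294, 344, [6.8, -18.0], [7.1, 17.8])] [  6.6 -28.7] [ 6.5 26.2]
225 [(293, 345, [9.6, -18.8], [9.9, 18.6])] [  9.8 -28.8] [ 9.7 26.4]
229 [(292, 346, [12.9, -19.6], [13.0, 19.4])] [ 12.7 -28.9] [12.9 26.5]
233 [(291, 347, [15.7, -20.3], [15.8, 20.1])] [ 15.7 -29. ] [16.1 26.7]
237 [(290, 347, [19.3, -21.2], [18.4, 20.0])] [ 18.9 -29.1] [19.6 26.9]
```

View pics/z7.png

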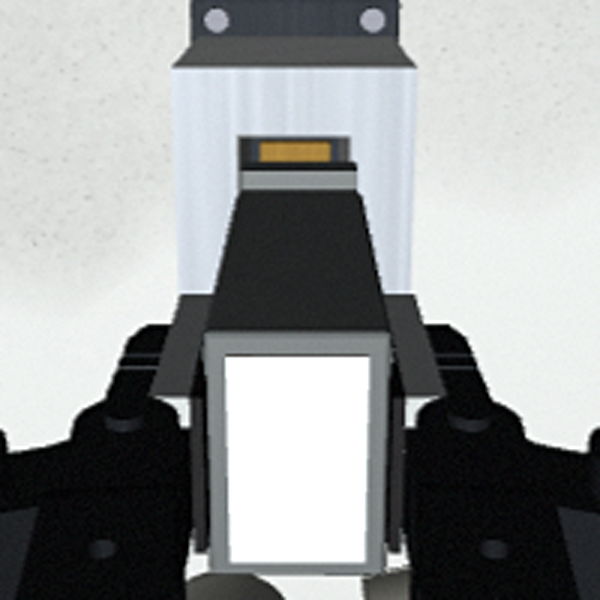

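View pics/z8.png

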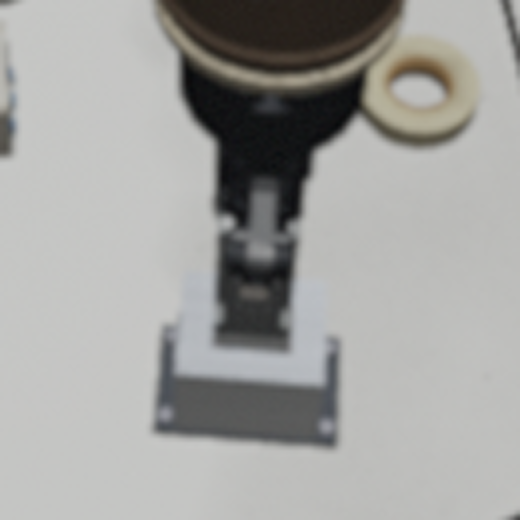

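Call:
send_rows(
  plan=[
    [[15, 0, 0, -1.3, 0], [15, 0, 0, -1.3, 0], [15, 0, 4, -1.3, 0], [15, 0, 8, -1.3, 0], [15, 0, 11, -1.3, 0], [15, 0, 13, -1.3, 0], [15, 0, 15, -1.3, 0], [15, 0, 15, -1.3, 0]],
  ],
)

```text
time_s: 10.95
tool_pos: [0.5205, 0.0902, 0.1222]
ee_rot: [-1.571, 0.0, -0.21]
wrist_force: [0.1, 0.6, -1.1]
grip_width: 0.0234
```

```bash
python3 - <<'E'
from rel import *
s=status.sense();print(s['tool_pos'],s['ee_rot'],s['wrist_force'],s['torque'],s['grip_width'])
d=cap('wrist','w7.png')
P=cloud(d);T,t=rel(P)
m=(abs(P[...,2]-.065)<.006)&(np.hypot(P[...,0]-.521,P[...,1]-.09)<.055)
v,u=np.nonzero(m)
for r in range(v.min(),v.max(),5):
    c=u[v==r];print(r,T[r,c[0]][[0,2]].round(1),T[r,c[-1]][[0,2]].round(1))
im=cv2.imread('pics/w7.png');cv2.imwrite('pics/z9.png',cv2.convertScaleAbs(cv2.resize(im[140:340,220:420],None,fx=3,fy=3,interpolation=2),alpha=1.6))
E
```

```text
[0.52050718 0.09015593 0.1221826 ] [-1.57085664e+00  1.87877434e-04 -2.10128474e-01] [ 0.07919354  0.55872509 -1.11631546] [-0.01593717  0.01431976  0.05390062] 0.023382570521600827
cart top y -33.3283497479822 x [-18.2  17.8] z [-12.7  12.7] 5206 ((0.17018699645996094, -0.06578540802001953), (27.953466415405273, 37.160423278808594), 89.73826599121094)
 face 5 x -17.8 z [-13.7  13.8] 606
 face 15 x -17.8 z [-13.7  13.8] 485
 face 25 x -17.9 z [-11.9  13.4] 357
 face 35 x -17.9 z [-11.8  11.5] 316
 face 45 x -17.9 z [-11.6  11.3] 248
 face 55 x -17.9 z [-11.6  11.4] 169
 face 75 x -16.1 z [-11.9  11.7] 382
 face 85 x -21.1 z [-13.7  13.7] 495
165 [-35.  -27.4] [-35.   27.9]
170 [-32.8 -27.3] [-32.9  27.8]
175 [-29.6 -27.5] [-29.4  28.1]
180 [-26.4 -27.5] [-26.4  28. ]
185 [-23.2 -27.6] [-23.1  27.5]
190 [-20.  -27.7] [-19.9  27.6]
195 [-16.4 -27.3] [-16.3  27.8]
200 [-12.8 -27.5] [-13.1  27.9]
205 [ -9.7 -27.5] [-9.7 28. ]
210 [ -6.6 -27.5] [-6.  28.3]
215 [ -2.7 -27.8] [-2.5 27.7]
220 [  0.6 -27.2] [ 1.  27.9]
225 [  4.3 -27.4] [ 4.3 27.9]
230 [  7.7 -27.4] [ 7.2 27.8]
235 [ 10.9 -27.4] [11.2 28.1]
240 [ 14.1 -27.4] [14.4 27.4]
```

View pics/z9.png

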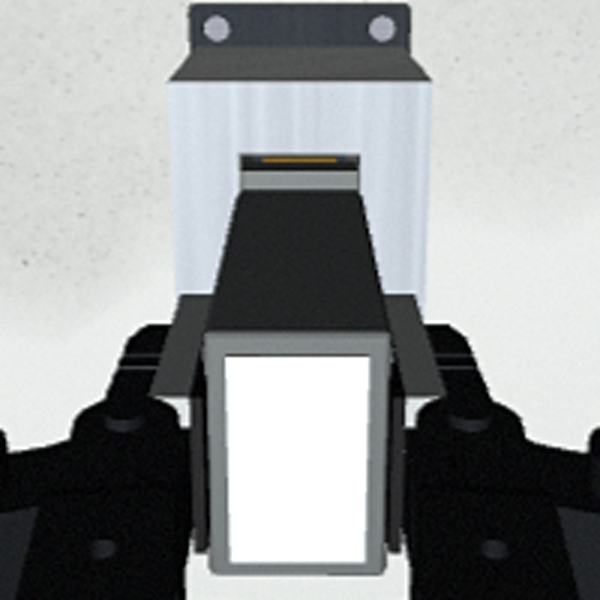

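Call:
send_rows(
  plan=[
    [[15, 0, 2, 0.1, 0], [15, 0, 4, 0.1, 0], [15, 0, 5, 0.1, 0], [15, 0, 5, 0.1, 0]],
  ],
)

```text
time_s: 11.5
tool_pos: [0.5205, 0.0902, 0.1172]
ee_rot: [-1.571, 0.0, -0.21]
wrist_force: [0.3, 0.4, -0.2]
grip_width: 0.0234
```

Call:
send_rows(
  plan=[
    [[15, 0, 1, 0, 0], [15, 0, 2, 0, 0], [15, 0, 3, 0, 0], [15, 0, 4, 0, 0], [15, 0, 5, 0, 0]],
  ],
)

```text
time_s: 12.12
tool_pos: [0.5206, 0.0903, 0.1122]
ee_rot: [-1.571, -0.0, -0.21]
wrist_force: [0.6, 1.1, -1.6]
grip_width: 0.0236
```

Call:
send_rows(
  plan=[
    [[15, 0, 1, 0, 0], [15, 0, 2, 0, 0], [15, 0, 3, 0, 0], [15, 0, 4, 0, 0]],
  ],
)

```text
time_s: 12.62
tool_pos: [0.5206, 0.0903, 0.1082]
ee_rot: [-1.571, -0.0, -0.21]
wrist_force: [0.9, -0.2, -0.4]
grip_width: 0.0232
```

Call:
send_rows(
  plan=[
    [[15, 0, 1, 0, 0], [15, 0, 2, 0, 0], [15, 0, 3, 0, 0], [15, 0, 4, 0, 0]],
  ],
)

```text
time_s: 13.12
tool_pos: [0.5206, 0.0903, 0.1042]
ee_rot: [-1.571, 0.0, -0.21]
wrist_force: [0.1, 0.4, -1.9]
grip_width: 0.0228
```

Call:
send_rows(
  plan=[
    [[15, 0, 1, 0, 0], [15, 0, 2, 0, 0], [15, 0, 3, 0, 0]],
  ],
)

```text
time_s: 13.5
tool_pos: [0.5206, 0.0902, 0.1012]
ee_rot: [-1.571, 0.0, -0.21]
wrist_force: [-0.6, 0.2, -1.2]
grip_width: 0.0232
```

Call:
send_rows(
  plan=[
    [[15, 0, 1, 0, 0], [15, 0, 2, 0, 0], [15, 0, 3, 0, 0]],
  ],
)

```text
time_s: 13.88
tool_pos: [0.5206, 0.0903, 0.0982]
ee_rot: [-1.571, -0.0, -0.21]
wrist_force: [0.2, -0.4, -0.9]
grip_width: 0.0229
```

Call:
send_rows(
  plan=[
    [[15, 0, 1, 0, 0], [15, 0, 2, 0, 0]],
  ],
)

```text
time_s: 14.12
tool_pos: [0.5206, 0.0902, 0.0962]
ee_rot: [-1.571, 0.0, -0.21]
wrist_force: [0.2, -0.3, -1.4]
grip_width: 0.0233
```

Call:
send_rows(
  plan=[
    [[15, 0, 1, 0, 0], [15, 0, 2, 0, 0]],
  ],
)

```text
time_s: 14.38
tool_pos: [0.5206, 0.0903, 0.0942]
ee_rot: [-1.571, 0.0, -0.21]
wrist_force: [-0.1, -0.5, -0.0]
grip_width: 0.023
```

Call:
send_rows(
  plan=[
    [[15, 0, 1, 0, 0], [15, 0, 2, 0, 0]],
  ],
)

```text
time_s: 14.62
tool_pos: [0.5202, 0.0902, 0.0922]
ee_rot: [-1.571, 0.001, -0.21]
wrist_force: [-2.8, 0.4, 2.0]
grip_width: 0.0231
```

Call:
send_rows(
  plan=[
    [[15, 0, 1, 0, 0], [15, 0, 2, 0, 0]],
  ],
)

```text
time_s: 14.88
tool_pos: [0.5199, 0.0903, 0.0902]
ee_rot: [-1.571, 0.001, -0.21]
wrist_force: [-5.6, 1.2, 5.3]
grip_width: 0.0232
```

Call:
send_rows(
  plan=[
    [[15, 0, 1, 0, 0], [15, 0, 2, 0, 0]],
  ],
)

```text
time_s: 15.12
tool_pos: [0.5199, 0.0903, 0.0882]
ee_rot: [-1.571, 0.001, -0.21]
wrist_force: [-5.5, 1.3, 3.1]
grip_width: 0.0235
```

Call:
send_rows(
  plan=[
    [[15, 0, 1, 0, 0], [15, 0, 2, 0, 0]],
  ],
)

```text
time_s: 15.38
tool_pos: [0.5199, 0.0902, 0.0861]
ee_rot: [-1.571, 0.001, -0.21]
wrist_force: [-4.6, 0.5, 3.5]
grip_width: 0.0234
```

Call:
send_rows(
  plan=[
    [[15, 0, 1, 0, 0], [15, 0, 2, 0, 0]],
  ],
)

```text
time_s: 15.62
tool_pos: [0.5198, 0.0903, 0.0841]
ee_rot: [-1.571, 0.001, -0.21]
wrist_force: [-5.6, 1.4, 2.7]
grip_width: 0.0233
```

Call:
send_rows(
  plan=[
    [[15, 0, 1, 0, 0], [15, 0, 2, 0, 0]],
  ],
)

```text
time_s: 15.88
tool_pos: [0.5199, 0.0902, 0.0821]
ee_rot: [-1.571, 0.001, -0.21]
wrist_force: [-5.0, 0.3, 2.7]
grip_width: 0.0232
```

Call:
send_rows(
  plan=[
    [[15, 0, 1, 0, 0], [15, 0, 2, 0, 0]],
  ],
)

```text
time_s: 16.12
tool_pos: [0.5198, 0.0902, 0.0801]
ee_rot: [-1.571, 0.001, -0.21]
wrist_force: [-5.7, 1.6, 1.8]
grip_width: 0.0231
```

Call:
send_rows(
  plan=[
    [[15, 0, 1, 0, 0], [15, 0, 2, 0, 0]],
  ],
)

```text
time_s: 16.38
tool_pos: [0.5199, 0.0903, 0.078]
ee_rot: [-1.571, 0.001, -0.21]
wrist_force: [-6.0, 1.3, 2.6]
grip_width: 0.0231
```

Call:
send_rows(
  plan=[
    [[15, 0, 0.5, 0, 0], [15, 0, 1, 0, 0]],
  ],
)

```text
time_s: 16.62
tool_pos: [0.5199, 0.0902, 0.0771]
ee_rot: [-1.571, 0.001, -0.21]
wrist_force: [-6.2, 1.0, 2.2]
grip_width: 0.0232
```

Call:
send_rows(
  plan=[
    [[15, 0, 0.5, 0, 0], [15, 0, 1, 0, 0]],
  ],
)

```text
time_s: 16.88
tool_pos: [0.5199, 0.0902, 0.0761]
ee_rot: [-1.571, 0.001, -0.21]
wrist_force: [-5.4, 0.7, 2.1]
grip_width: 0.0233
```

Call:
send_rows(
  plan=[
    [[15, 0, 0.5, 0, 0], [15, 0, 1, 0, 0]],
  ],
)

```text
time_s: 17.12
tool_pos: [0.5199, 0.0903, 0.0751]
ee_rot: [-1.571, 0.001, -0.21]
wrist_force: [-5.3, 0.6, 1.4]
grip_width: 0.0228
```

Call:
send_rows(
  plan=[
    [[15, 0, 0.5, 0, 0], [15, 0, 1, 0, 0]],
  ],
)

```text
time_s: 17.38
tool_pos: [0.5201, 0.0902, 0.0742]
ee_rot: [-1.571, 0.001, -0.21]
wrist_force: [-4.3, 1.5, 2.3]
grip_width: 0.023
```

Call:
send_rows(
  plan=[
    [[15, 0, 0.5, 0, 0], [15, 0, 1, 0, 0]],
  ],
)

```text
time_s: 17.62
tool_pos: [0.5207, 0.0902, 0.0733]
ee_rot: [-1.571, -0.0, -0.21]
wrist_force: [-3.5, 0.8, 4.7]
grip_width: 0.0232
```

Call:
send_rows(
  plan=[
    [[15, 0, 0.5, 0, 0], [15, 0, 0.5, 0, 0]],
  ],
)

```text
time_s: 17.88
tool_pos: [0.5209, 0.0903, 0.0729]
ee_rot: [-1.571, -0.0, -0.21]
wrist_force: [-2.8, -0.1, 2.8]
grip_width: 0.0232
```

Call:
send_rows(
  plan=[
    [[15, 0, 0.5, 0, 0], [15, 0, 0.5, 0, 0]],
  ],
)

```text
time_s: 18.12
tool_pos: [0.5209, 0.0903, 0.0725]
ee_rot: [-1.571, -0.001, -0.21]
wrist_force: [-3.5, 0.5, 6.3]
grip_width: 0.023
```

Call:
send_rows(
  plan=[
    [[15, 0, 0.5, 0, 0], [15, 0, 0.5, 0, 0]],
  ],
)

```text
time_s: 18.38
tool_pos: [0.521, 0.0903, 0.0722]
ee_rot: [-1.571, -0.001, -0.21]
wrist_force: [-3.8, 0.6, 10.9]
grip_width: 0.0236
```

Call:
send_rows(
  plan=[
    [[15, 0, 0.3, 0, 0], [15, 0, 0.3, 0, 0]],
  ],
)

```text
time_s: 18.62
tool_pos: [0.521, 0.0903, 0.072]
ee_rot: [-1.571, -0.001, -0.21]
wrist_force: [-4.8, 0.5, 13.8]
grip_width: 0.0232
```

Call:
send_rows(
  plan=[
    [[15, 0, 0.2, 0, 0], [15, 0, 0.2, 0, 0], [15, 0, 0.2, 0, 0]],
  ],
)

```text
time_s: 19.0
tool_pos: [0.521, 0.0903, 0.0719]
ee_rot: [-1.57, -0.001, -0.21]
wrist_force: [-4.1, -1.0, 14.9]
grip_width: 0.0233
```

```bash
python3 - <<'E'
from rel import *
s=status.sense();print(s['tool_pos'],s['wrist_force'],s['torque'])
d=cap('wrist','w8.png');P=cloud(d);T,t=rel(P); print(s['tool_pos'][2]*1000-t)
m=(abs(T[...,0])<15)&(abs(T[...,2])<10)&(abs(T[...,1]-t)<3)
h=(np.hypot(P[...,0]-.521,P[...,1]-.09)<.045)&(P[...,2]<.072)&(P[...,2]>.058)
print('top z',np.median(P[m][:,2]),'holder z',np.median(P[h][:,2]))
im=cv2.imread('pics/w8.png');cv2.imwrite('pics/z10.png',cv2.convertScaleAbs(cv2.resize(im[140:340,220:420],None,fx=3,fy=3,interpolation=2),alpha=1.6))
E
```

```text
[0.52102866 0.09030634 0.07192622] [-4.14520461 -0.95094845 14.94273839] [-0.10457402  1.11271508 -0.00434625]
cart top y -33.479307115683895 x [-18.  18.] z [-12.7  12.7] 5209 ((0.07313728332519531, -0.16926956176757812), (27.971370697021484, 37.24831008911133), 89.11538696289062)
 face 5 x -17.7 z [-13.7  13.8] 612
 face 15 x -17.8 z [-13.7  13.8] 482
 face 25 x -17.8 z [-12.2  13.4] 374
 face 35 x -20.5 z [-13.9  13.8] 998
 face 45 x -14.3 z [-13.1  13.1] 23
105.40552859268514
top z 0.10550992753631053 holder z 0.06567199994343592
```

View pics/z10.png

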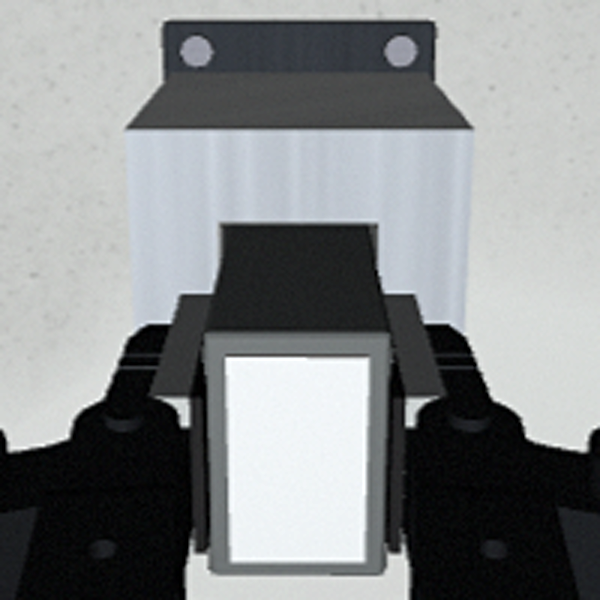

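Call:
send_rows(
  plan=[
    [[15, 0, -0.5, 0, 0], [15, 0, -1, 0, 0], [15, 0, -1, 0, 0]],
  ],
)

```text
time_s: 19.42
tool_pos: [0.5209, 0.0903, 0.0725]
ee_rot: [-1.571, -0.001, -0.21]
wrist_force: [-2.5, 0.5, 6.2]
grip_width: 0.0231
```

Call:
send_rows(
  plan=[
    [[26, 0, 0, 0, 0], [30, 0, 0, 0, 0], [36, 0, 0, 0, 0], [45, 0, 0, 0, 0], [60, 0, 0, 0, 0], [60, 0, 0, 0, 0]],
  ],
)

```text
time_s: 20.18
tool_pos: [0.5206, 0.0902, 0.0723]
ee_rot: [-1.571, -0.0, -0.21]
wrist_force: [0.2, 0.2, -0.6]
grip_width: 0.0599
```

```bash
python3 - <<'E'
from rel import *
s=status.sense();print(s['tool_pos'],s['wrist_force'],s['grip_width'])
d=cap('wrist','w9.png');P=cloud(d)
q=P[(np.hypot(P[...,0]-.521,P[...,1]-.09)<.022)&(P[...,2]>.095)&(P[...,2]<.125)]
h=(np.hypot(P[...,0]-.521,P[...,1]-.09)<.045)&(P[...,2]<.072)&(P[...,2]>.058)
print('top z',np.median(q[:,2]),np.percentile(q[:,2],[1,99]),cv2.minAreaRect((q[:,:2]*1000).astype(np.float32)),'holder z',np.median(P[h][:,2]))
im=cv2.imread('pics/w9.png');cv2.imwrite('pics/z11.png',cv2.convertScaleAbs(cv2.resize(im[140:340,220:420],None,fx=3,fy=3,interpolation=2),alpha=1.6))
E
```

```text
[0.52059744 0.09024711 0.07229277] [ 0.1699405   0.15597777 -0.63302283] 0.05994973899752734
top z 0.10843950316724474 [0.09599518 0.11012566] ((522.0371704101562, 90.1427001953125), (25.332120895385742, 37.7209587097168), 77.69436645507812) holder z 0.06569170984030767
```

View pics/z11.png

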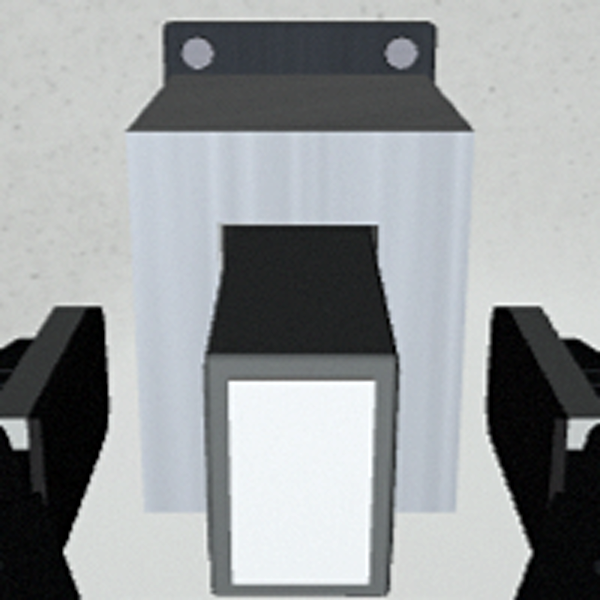

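```bash
cat > top.py <<'E'
from rel import *
def top(f):
    d=cap('wrist',f);P=cloud(d)
    q=P[(np.hypot(P[...,0]-.521,P[...,1]-.09)<.021)&(P[...,2]>.1)&(P[...,2]<.12)]
    c=np.array([np.cos(.211),-np.sin(.211)])
    lx=(q[:,:2]-[.521,.09])@c
    q=q[abs(lx)<.016];lx=lx[abs(lx)<.016]; med=np.median(q[:,2]); k=abs(q[:,2]-med)<.004
    ly=(q[:,:2]-[.521,.09])@np.array([-c[1],c[0]])
    A=np.c_[np.ones(k.sum()),lx[k],ly[k]]; r=np.linalg.lstsq(A,q[k,2],rcond=None)[0]
    h=(np.hypot(P[...,0]-.521,P[...,1]-.09)<.045)&(P[...,2]<.072)&(P[...,2]>.058)
    print('h center, slopes',r.round(4),'std',np.std(q[k,2]-A@r).round(5),'standout',(r[0]-np.median(P[h][:,2])).round(4))
E
python3 - <<'E'
from top import *
top('w10.png')
s=status.sense();print(s['time_s'])
d=cap('side','s10.png');im=cv2.imread('pics/s10.png');cv2.imwrite('pics/z12.png',cv2.resize(im[200:330,290:420],None,fx=4,fy=4,interpolation=2))
E
```

```text
h center, slopes [ 0.1086 -0.0223 -0.    ] std 0.00067 standout 0.0429
20.275
```

View pics/z12.png

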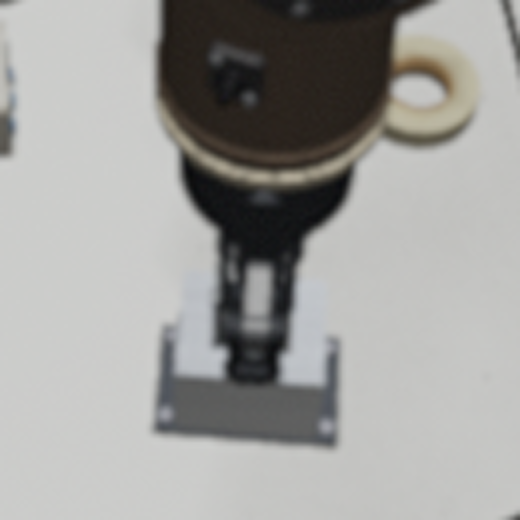

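Call:
send_rows(
  plan=[
    [[60, 0, -20, 0, 0], [60, 0, -45, 0, 0], [60, 0, -60, 0, 0], [0, 0, -60, 0, 0], [0, 0, -60, 0, 0], [0, 0, -60, 0, 0], [0, 0, -60, 0, 0], [0, 0, -60, 0, 0]],
  ],
  grip_force=40,
)

```text
time_s: 21.32
tool_pos: [0.5205, 0.0903, 0.132]
ee_rot: [-1.571, 0.0, -0.21]
wrist_force: [0.2, -0.3, 1.3]
grip_width: -0.0001
```

```bash
python3 - <<'E'
from top import *
s=status.sense();print(s['tool_pos'],s['grip_width'],s['wrist_force'])
top('w11.png')
d=cap('side','s11.png');im=cv2.imread('pics/s11.png');a=cv2.resize(im[220:320,300:400],(400,400),interpolation=2)
im=cv2.imread('pics/w11.png');b=cv2.resize(im[150:350,220:420],(400,400),interpolation=2)
cv2.imwrite('pics/z13.png',cv2.hconcat([a,b]))
E
```

```text
[0.52045501 0.09025557 0.13200302] -6.726148489687683e-05 [ 0.17676495 -0.30342483  1.28802489]
h center, slopes [ 0.1085 -0.03   -0.0022] std 0.00076 standout 0.0428
```

View pics/z13.png

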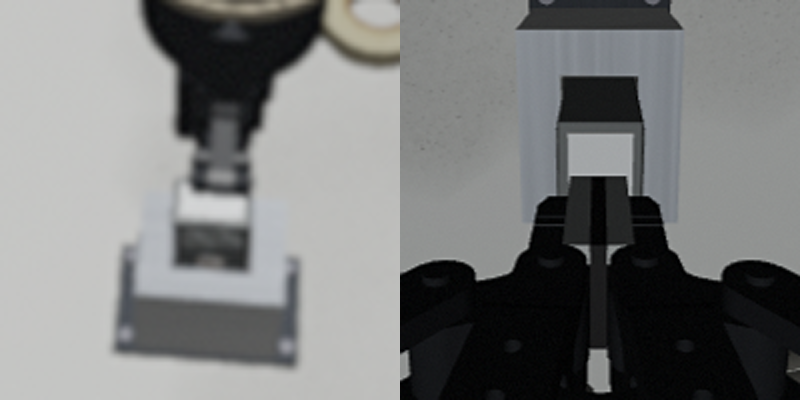

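Call:
send_rows(
  plan=[
    [[0, 0, 10, 0, 0], [0, 0, 18, 0, 0], [0, 0, 20, 0, 0], [0, 0, 21, 0, 0], [0, 0, 22, 0, 0], [0, 0, 22, 0, 0]],
  ],
)

```text
time_s: 22.18
tool_pos: [0.5207, 0.0903, 0.1104]
ee_rot: [-1.571, -0.0, -0.21]
wrist_force: [0.3, 0.5, 0.5]
grip_width: 0.0001
```

Call:
send_rows(
  plan=[
    [[0, 0, 0.5, 0, 0], [0, 0, 1, 0, 0], [0, 0, 1, 0, 0]],
  ],
)

```text
time_s: 22.55
tool_pos: [0.5206, 0.0903, 0.1093]
ee_rot: [-1.571, 0.0, -0.21]
wrist_force: [-1.3, 0.4, 0.2]
grip_width: 0.0001
```

Call:
send_rows(
  plan=[
    [[0, 0, 0.5, 0, 0], [0, 0, 1, 0, 0], [0, 0, 1, 0, 0]],
  ],
)

```text
time_s: 22.92
tool_pos: [0.5206, 0.0903, 0.1083]
ee_rot: [-1.571, -0.0, -0.21]
wrist_force: [0.8, -0.1, 0.1]
grip_width: 0.0001
```

Call:
send_rows(
  plan=[
    [[0, 0, 0.5, 0, 0], [0, 0, 0.5, 0, 0]],
  ],
)

```text
time_s: 23.18
tool_pos: [0.5206, 0.0902, 0.1078]
ee_rot: [-1.571, 0.0, -0.21]
wrist_force: [-0.3, 0.6, 0.9]
grip_width: 0.0002
```

Call:
send_rows(
  plan=[
    [[0, 0, 0.5, 0, 0], [0, 0, 0.5, 0, 0]],
  ],
)

```text
time_s: 23.42
tool_pos: [0.5207, 0.0903, 0.1074]
ee_rot: [-1.571, -0.0, -0.21]
wrist_force: [0.5, -0.7, 2.3]
grip_width: -0.0001
```

Call:
send_rows(
  plan=[
    [[0, 0, 0.5, 0, 0], [0, 0, 0.5, 0, 0]],
  ],
)

```text
time_s: 23.68
tool_pos: [0.5206, 0.0903, 0.1068]
ee_rot: [-1.571, -0.0, -0.21]
wrist_force: [-0.0, 0.1, 3.5]
grip_width: -0.0001
```

Call:
send_rows(
  plan=[
    [[0, 0, 0.5, 0, 0], [0, 0, 0.5, 0, 0]],
  ],
)

```text
time_s: 23.92
tool_pos: [0.5206, 0.0902, 0.1063]
ee_rot: [-1.571, -0.0, -0.21]
wrist_force: [-0.1, 0.5, 3.4]
grip_width: -0.0001
```

Call:
send_rows(
  plan=[
    [[0, 0, 0.5, 0, 0], [0, 0, 0.5, 0, 0]],
  ],
)

```text
time_s: 24.18
tool_pos: [0.5206, 0.0903, 0.1058]
ee_rot: [-1.571, 0.0, -0.21]
wrist_force: [-0.1, 0.6, 4.6]
grip_width: 0.0001
```

Call:
send_rows(
  plan=[
    [[0, 0, 0.4, 0, 0], [0, 0, 0.4, 0, 0]],
  ],
)

```text
time_s: 24.42
tool_pos: [0.5206, 0.0903, 0.1054]
ee_rot: [-1.571, -0.0, -0.21]
wrist_force: [-0.6, 0.0, 4.9]
grip_width: -0.0002
```

Call:
send_rows(
  plan=[
    [[0, 0, 0.4, 0, 0], [0, 0, 0.4, 0, 0]],
  ],
)

```text
time_s: 24.68
tool_pos: [0.5206, 0.0903, 0.1051]
ee_rot: [-1.571, -0.0, -0.21]
wrist_force: [-1.5, 0.0, 6.9]
grip_width: -0.0002
```

Call:
send_rows(
  plan=[
    [[0, 0, 0.3, 0, 0], [0, 0, 0.3, 0, 0]],
  ],
)

```text
time_s: 24.92
tool_pos: [0.5206, 0.0903, 0.1049]
ee_rot: [-1.571, -0.0, -0.21]
wrist_force: [-1.2, -0.3, 9.6]
grip_width: -0.0
```

Call:
send_rows(
  plan=[
    [[0, 0, 0.4, 0, 0], [0, 0, 0.4, 0, 0]],
  ],
)

```text
time_s: 25.18
tool_pos: [0.5207, 0.0903, 0.1047]
ee_rot: [-1.571, -0.0, -0.21]
wrist_force: [-2.2, -1.1, 13.0]
grip_width: 0.0003
```

Call:
send_rows(
  plan=[
    [[0, 0, 0.3, 0, 0], [0, 0, 0.3, 0, 0]],
  ],
)

```text
time_s: 25.42
tool_pos: [0.5208, 0.0903, 0.1045]
ee_rot: [-1.571, -0.001, -0.21]
wrist_force: [-2.8, 0.3, 15.5]
grip_width: 0.0001
```

```bash
python3 - <<'E'
from top import *
s=status.sense();print(s['tool_pos'],s['wrist_force'],s['torque'])
top('w12.png')
E
```

```text
[0.52080066 0.09031354 0.10451328] [-2.75317382  0.32811955 15.46699799] [ 0.05199222  0.55136602 -0.01818048]
h center, slopes [ 0.1056 -0.0246 -0.0027] std 0.001 standout 0.0399
```

Call:
send_rows(
  plan=[
    [[0, 0, 0.4, 0, 0], [0, 0, 0.4, 0, 0], [0, 0, 0.4, 0, 0]],
  ],
)

```text
time_s: 25.85
tool_pos: [0.5209, 0.0904, 0.1043]
ee_rot: [-1.57, -0.001, -0.21]
wrist_force: [-2.7, -0.2, 19.2]
grip_width: 0.0002
```

Call:
send_rows(
  plan=[
    [[0, 0, -1, 0, 0], [0, 0, -1.5, 0, 0], [0, 0, -1.5, 0, 0]],
  ],
)

```text
time_s: 26.22
tool_pos: [0.5206, 0.0903, 0.1052]
ee_rot: [-1.571, -0.0, -0.21]
wrist_force: [-0.5, -0.5, 7.4]
grip_width: -0.0001
```

Call:
send_rows(
  plan=[
    [[0, 0, -0.5, 0, 0], [0, 0, -0.5, 0, 0]],
  ],
)

```text
time_s: 26.48
tool_pos: [0.5205, 0.0903, 0.1056]
ee_rot: [-1.571, 0.0, -0.21]
wrist_force: [-1.2, 0.4, 5.0]
grip_width: 0.0002
```

Call:
send_rows(
  plan=[
    [[0, 0, -0.5, 0, 0], [0, 0, -0.5, 0, 0]],
  ],
)

```text
time_s: 26.72
tool_pos: [0.5206, 0.0903, 0.1061]
ee_rot: [-1.571, 0.0, -0.21]
wrist_force: [-0.4, 0.3, 3.6]
grip_width: -0.0002
```

Call:
send_rows(
  plan=[
    [[0, 0, -0.5, 0, 0], [0, 0, -0.5, 0, 0]],
  ],
)

```text
time_s: 26.98
tool_pos: [0.5206, 0.0903, 0.1066]
ee_rot: [-1.571, 0.0, -0.21]
wrist_force: [-0.8, -0.3, 3.0]
grip_width: 0.0002
```

Call:
send_rows(
  plan=[
    [[0, 0, -0.4, 0, 0], [0, 0, -0.4, 0, 0]],
  ],
)

```text
time_s: 27.22
tool_pos: [0.5206, 0.0903, 0.107]
ee_rot: [-1.571, 0.0, -0.21]
wrist_force: [-1.0, 0.0, 1.5]
grip_width: -0.0002
```

Call:
send_rows(
  plan=[
    [[0, 0, -0.4, 0, 0], [0, 0, -0.4, 0, 0]],
  ],
)

```text
time_s: 27.48
tool_pos: [0.5206, 0.0902, 0.1074]
ee_rot: [-1.571, 0.0, -0.21]
wrist_force: [-0.1, 0.7, 0.2]
grip_width: 0.0003
```

Call:
send_rows(
  plan=[
    [[0, 0, -0.4, 0, 0], [0, 0, -0.4, 0, 0]],
  ],
)

```text
time_s: 27.72
tool_pos: [0.5206, 0.0902, 0.1078]
ee_rot: [-1.571, -0.0, -0.21]
wrist_force: [0.4, -1.2, -0.3]
grip_width: 0.0001
```

Call:
send_rows(
  plan=[
    [[0, 0, -1, 0, 0], [0, 0, -4, 0, 0], [0, 0, -14, 0, 0], [0, 0, -14, 0, 0]],
  ],
)

```text
time_s: 28.22
tool_pos: [0.5213, 0.0903, 0.1228]
ee_rot: [-1.57, -0.002, -0.21]
wrist_force: [-0.8, 0.3, 0.4]
grip_width: -0.0
```

```bash
python3 - <<'E'
from top import *
s=status.sense();print(s['tool_pos'],s['wrist_force'],s['torque'])
top('w13.png')
E
```

```text
[0.52125254 0.09033821 0.12282797] [-0.80755951  0.26788816  0.439708  ] [ 0.01629963  0.00863034 -0.03936788]
h center, slopes [ 0.1078 -0.0403 -0.0042] std 0.00073 standout 0.0421
```

Call:
send_rows(
  plan=[
    [[0, 0, -30, 0, 0], [0, 0, -60, 0, 0], [0, 0, -90, 0, 0], [0, -20, -110, 0, 0], [0, -20, -110, 0, 0], [0, -20, -110, 0, 0]],
  ],
)

```text
time_s: 29.02
tool_pos: [0.5012, 0.0944, 0.2314]
ee_rot: [-1.571, -0.0, -0.21]
wrist_force: [-0.0, -0.2, -0.6]
grip_width: -0.0001
```

```bash
python3 - <<'E'
from top import *
for k in range(3): top('w14.png')
d=cap('wrist','w15.png');P=cloud(d);c=np.array([np.cos(.211),-np.sin(.211)])
h=P[(np.hypot(P[...,0]-.521,P[...,1]-.09)<.045)&(P[...,2]<.072)&(P[...,2]>.06)]
print('holder slope',np.linalg.lstsq(np.c_[np.ones(len(h)),(h[:,:2]-[.521,.09])@c],h[:,2],rcond=None)[0])
# -x face of cartridge: x vs height
loc=(P[...,:2]-[.521,.09]); lx=loc@c; ly=loc@np.array([-c[1],c[0]])
m=(abs(ly)<.008)&(lx<-.012)&(lx>-.026)&(P[...,2]>.072)&(P[...,2]<.102)
print('face n',m.sum(),np.polyfit(P[m][:,2],lx[m],1))
print([finder.find_in(n,d)[:1] for n in ['cartridge_center']],status.sense()['time_s'])
im=cv2.imread('pics/w15.png');cv2.imwrite('pics/z15.png',im)
E
```

```text
h center, slopes [ 0.1081 -0.0167  0.0044] std 0.00079 standout 0.0423
h center, slopes [ 0.1081 -0.0171  0.0058] std 0.00081 standout 0.0424
h center, slopes [ 0.1081 -0.0156 -0.0004] std 0.00083 standout 0.0424
holder slope [0.0657126  0.00338742]
face n 150 [ 0.02605389 -0.02005733]
[[{'bbox': [319.0, 210.9, 27.4, 56.6], 'conf': 0.85}]] 29.275
```

View pics/w15.png

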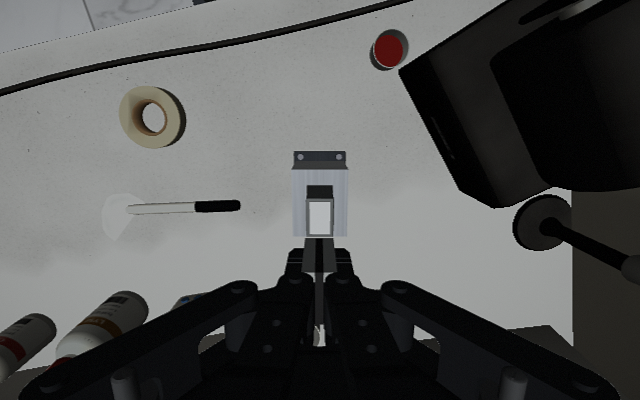

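```bash
python3 -c "
from h import *
print(robot.job_done())"
```

```text
the job is handed in; nothing more can be done
None
```

The cartridge is in the holder's well and, as far as I can tell, held down by the ball. I handed the job in at about 29 s. I could not see the ball or the seat plate, so the click is inferred from forces and heights.

**What I did:** I gripped the cartridge across its 24 mm, lifted it, aligned it over the well with the wrist camera and lowered it in. The ball met the foot about 33 mm down. I pushed until the force climbed steeply, about 15 N at roughly 55 mm depth, then let go.

**Second push:** After letting go, the cartridge rose about 3 mm, more than I expected. I pressed on its top with closed fingers up to about 19 N, let it back slowly and withdrew.

**Last checks:**
- **Height:** it stands out about 42.4 mm, against 39.9 mm while being pushed. I estimate the seat plate is still pressed about 3 mm, the low end of the stated 3 to 5 mm held range. The estimate could be off by about 0.5 mm; the requirement is more than 2 mm.
- **Ball:** when I let it back, the push-up force faded smoothly to zero with no friction hysteresis. That fits the ball sitting in the groove.
- **Lean:** about 0.02 to 0.03 rad, against a limit of 0.07.
- **Forces:** the highest wrist force I read was 19 N. Readings come only at the end of each move, so a short peak in between could have been missed.
- **Bystanders:** I did not re-measure them. The paths stayed clear, and the last wrist picture, which does not show every bystander clearly, looked undisturbed.

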